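Pack a stand kit into its tray

TASK

Pack this stand kit into the blue tray: the two white elbow brackets and the black fork bracket that stand about on the bench, all of them upright with their feet flat on the tray floor. Each elbow goes in with its long toe under the steel ledge, side by side and pushed right home against the wall below the ledge; the fork goes crosswise into the gap left behind them, and the kit only fits if the fork goes in last. Slide and set the parts in gently, without forcing anything against the tray; let go of everything, and leave the spool, the tin and the tape where they are.

Things in the scene. Friction and masses are not known exactly. Their poses are not given: they have to be found in the camera images.
- tray: fixed blue kit tray. Origin: centre of its underside; x along it from the ledge end (-x, toward the robot) to the open end, y across, z up, yaw to 15 degrees. Well: x -55 to +55, y -38 to +38 mm, floor 4 mm over the bench; side and far walls 4 mm thick, 33 mm high over the bench at the flared rim. Home: elbow points at x -19, y +19 or -19, z 51.5; fork point at x +36, y 0, z 59.5 mm.
- ledge (a point): middle of the free lower edge of the tray's steel ledge (tray x -11.5, z 23 mm). The ledge, 3 mm thick, roofs the well's full width from here to the wall at x -55, 19 mm above the well's floor. The opening behind it is 66.5 mm long, less than an elbow's 72: an elbow enters toe down, tilted 25 to 35 degrees, its toe led under the ledge, is turned upright, then slid home. Axes as the tray's.
- elbow_a_mid (a point): white L bracket, 35 g, 95 mm tall; point half-way up, over the middle of its foot. Toe toward its -y. Foot flange y -36 to +36, 34 wide (x), 4 mm thick; foot block y -30 to +30, 30 wide, 15 mm high; upright y +14 to +30, 30 wide, to the top: grip it high across its 16 mm (along y). At home its -y is along the tray's -x, toe tip at the wall under the ledge. The two elbows are alike, on either side.
- elbow_b_mid (a point): white L bracket, 35 g, 95 mm tall; point half-way up, over the middle of its foot. Toe toward its -y. Foot flange y -36 to +36, 34 wide (x), 4 mm thick; foot block y -30 to +30, 30 wide, 15 mm high; upright y +14 to +30, 30 wide, to the top: grip it high across its 16 mm (along y). At home its -y is along the tray's -x, toe tip at the wall under the ledge. The two elbows are alike, on either side.
- fork_mid (a point): black fork bracket, 35 g, 111 mm tall; point half-way up, over its middle. Two foot plates 4 mm thick: x -17 to +17, y 16 to 36 and -16 to -36. Body 18 thick (x): splayed legs (y +-33 at the foot) narrow to a neck; from 74 to 104 mm height its sides are upright, 39 mm apart (y): grip there, along y. Same both ways round. In the tray its y is along the tray's y, in a 38 mm gap, 16 mm behind the uprights.
- spool_mid (a point): bystander: white and green spool, 160 mm across, 62 mm high, lying flat; point at its centre
- screw_tin_mid (a point): bystander: grey round tin of screws, 66 mm across, 30 mm high; point at its centre
- tape_black_mid (a point): bystander: roll of black tape, 55 mm across, 19 mm high, lying flat; point at its centre
Things that resemble listed ones, but are neither listed nor needed, are in the scene too. Leave any green look-alike of the part that bears elbow_b_mid alone.

How it is judged:
By the outcome, as a careful person would: the job done as asked, in the order asked, and still so for the second after the job is handed in, with the robot touching nothing.
It also fails if it takes over 72 s, if anything falls off the work surface, if the arm or the gripper's body presses on something with over 40 N, if the wrist force passes 120 N, or if a joint passes its speed limit or range.

ROBOT

A 6-joint arm with a two-finger parallel gripper is mounted at the origin on the work surface; the furniture and walls round the work are solid. World frame = base frame: x ahead of the robot, y to its left, z up, the work surface at z = 0. Lengths are in m, angles in rad, forces in N, time in s.
With the tool pointing down it reaches from about 0.325 to 0.925 m from the base axis. Payload 3.1 kg.
Tool frame: the origin (TCP) lies on the centre line of the jaws, within the pads' length; the fingertips stand 11 mm ahead of it and the grasp point (between the pads) lies 8 mm behind it; x points along the fingers, y is the direction in which the jaws open and shut, and the axes are right-handed (so a half turn about x gives the same grasp; the last joint's range is limited). The gripper opens to 85 mm and grips with 20 to 120 N. Pads are 22 mm wide; open, the fingers measure 114 mm over their backs; the gripper's body (76 mm by 85 mm) begins 54 mm behind the grasp point. The pads swing forward as they close: fully open they stand 13 mm farther back than shut.
Start: joints at [1.062, 0.217, 1.613, -0, 1.311, -0.112], TCP at [0.242, 0.576, 0.242] pointing down, gripper open.
Joint ranges: [-2.75, 2.75], [-0.78, 2.1], [0.31, 2.55], [-1.13, 4.27], [0.13, 2.63], [-2.58, 2.58]. Speed limits (rad/s): [2.79, 2.79, 3.14, 3.14, 3.14, 3.14].

INTERFACE

Orientations are given as a rotation vector (axis times angle).
In Python, from cell import sense, viewer, job gives the robot as it stands.
- The arm moves only by the tool carry_out, never from a script. Its argument "motion" is a list of rows, each a list of 3 entries, a list of its own where there are three numbers: the closure, from -1 (fully open) to 1 (shut), then the shift along the tool's x, y, z in units of 50 mm (1.0 is 50 mm), then the turn, a rotation vector about the tool's x, y, z in units of 8 degrees (1.0 is 8 degrees). A call has 1 to 5 rows; each row is the pose to reach, as a shift and turn from the pose commanded when the call began, along the tool's axes at that moment; what a row does not reach only later rows make up. A row lasts 1/8 s, in which the tool goes at most 62.5 mm and 10.7 degrees, less where a joint would pass 70% of its speed; a pose out of reach is approached as far as the arm can. A call with a gripper value outside its range is refused whole. The fingers move at their own pace and stop on an object; the grip force is fixed at half the most. Time passes only in rows, so rows that repeat a pose let the fingers close. It gives the time, the measured TCP pose, the force and the opening at its end, in the units of the state.
- sense(): the state, without advancing time (a new reading comes with each control period).
- viewer.camera(name): name is "side" or "top"; returns the picture (420x560x3 uint8, red, green, blue); there is no depth.
- viewer.camera_params(name): a dict with "fov_y" (degrees; the focal length in pixels is half the picture's height over the tangent of half this angle, whatever the lens; pixels are square), "cx", "cy" (the principal point, pixels), "world_from_camera" (4x4, takes a point from camera to world coordinates). Camera axes: x right, y up, looking along -z (the intrinsics and any distortion apply to the point x, -y, -z); pixel columns grow to the right and rows downward; lengths in m; the calibration is good to about 2 mm. A picture is of the moment at which its call begins. camera_params takes no time and is no camera call.
- job.hand_in(): hands the job in, once; it reports no verdict.
The state is a dict: "time_s": time; "qpos": joint angles; "qvel": joint speeds; "effort": joint torques, N m; "position": TCP position; "tool_rot": TCP orientation; "ft_force": force on the tool from outside, world axes, zero at the start; "ft_torque": the same for the moment, N m; "finger_gap": finger opening in m.
Only numpy, scipy, OpenCV 4.12 (cv2) and the standard library are available. Lean on these libraries where they do the work, as an engineer would, in place of code of your own. Each camera call takes 0.05 s, during which the arm holds its last target. There are 200 camera calls.

## Working session

There is one attempt and no reset: what is moved stays moved. The work goes in short steps, Python scripts to look and compute and a tool call to move; the robot and the scene stay as the last step left them, time stands still between calls to the robot, and variables do not carry over. Pictures are saved under pics/ and viewed, about 8 in all and at most 12, crops included, and the job is handed in when it is done.

Besides the shell and the picture viewer there is one more tool, called after "Request:" as name(argument=value, ...) on one line, values as JSON. carry_out: Moves the arm, as the interface text tells. Its arguments: {"type":"object","properties":{"motion":{"type":"array"}},"required":["motion"]}

```bash
ls; mkdir -p pics; python3 - <<'E'
from cell import sense, viewer, job
import cv2, numpy as np
s=sense(); print({k:np.round(v,3).tolist() for k,v in s.items()})
for n in("top","side"):
    im=viewer.camera(n); cv2.imwrite(f"pics/{n}0.png",im[...,::-1])
    p=viewer.camera_params(n); print(n,{k:np.round(v,4).tolist() if not isinstance(v,str) else v for k,v in p.items()})
E
```

```text
pics
{'time_s': 0.0, 'qpos': [1.062, 0.218, 1.615, 0.0, 1.311, -0.112], 'qvel': [0.001, 0.001, 0.002, -0.002, 0.001, 0.001], 'effort': [-0.001, -39.684, -30.385, -0.0, 0.01, 0.0], 'position': [0.241, 0.576, 0.241], 'tool_rot': [0.309, 1.549, -0.313], 'ft_force': [0.318, -0.482, 0.537], 'ft_torque': [0.025, -0.016, 0.043], 'finger_gap': 0.085}
top {'fov_y': 47.5992, 'cx': 281.1562, 'cy': 205.4556, 'world_from_camera': [[-0.0058, 0.9968, -0.0797, 0.4558], [-0.9999, -0.0049, 0.0117, 0.0373], [0.0113, 0.0798, 0.9967, 1.1795], [0.0, 0.0, 0.0, 1.0]]}
side {'fov_y': 42.1146, 'cx': 271.4325, 'cy': 210.4454, 'world_from_camera': [[0.9208, 0.1328, -0.3668, 0.0215], [-0.3899, 0.3447, -0.8539, -1.1787], [0.013, 0.9293, 0.3691, 0.5902], [0.0, 0.0, 0.0, 1.0]]}
```

View pics/top0.png

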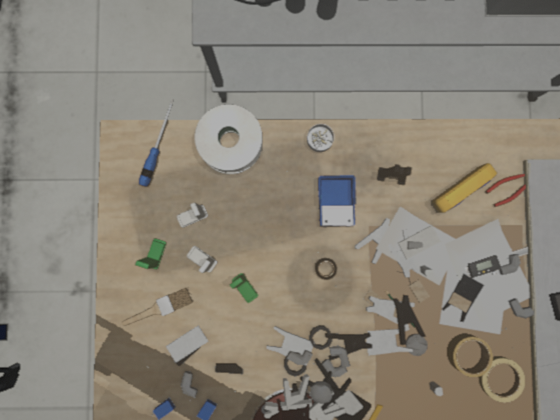

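View pics/side0.png

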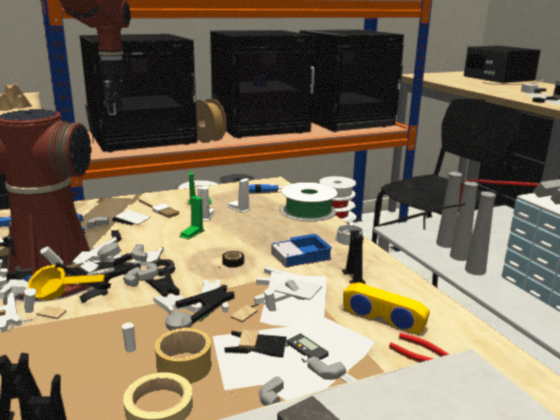

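Candidates seen in top/side: white elbows at top (192,215) and (202,260); green look-alikes at (152,254) and (244,289), which I leave alone; black fork at (395,174), with dark clutter at (405,320) and (265,410) lying flat; tray at (337,201). I'll check these in a close crop.

```bash
python3 - <<'E'
import cv2, numpy as np
t=cv2.imread("pics/top0.png"); s=cv2.imread("pics/side0.png")
z=lambda im,x,y,w,h,k:cv2.resize(im[y:y+h,x:x+w],None,fx=k,fy=k,interpolation=cv2.INTER_CUBIC)
def tick(im,x,y,k,st=10):
    for i in range(0,im.shape[1],st*k):
        cv2.line(im,(i,0),(i,6),(0,0,255),1); cv2.putText(im,str(x+i//k),(i,16),0,.33,(0,0,255),1)
    for i in range(0,im.shape[0],st*k):
        cv2.line(im,(0,i),(6,i),(0,0,255),1); cv2.putText(im,str(y+i//k),(7,i+4),0,.33,(0,0,255),1)
    return im
a=tick(z(t,170,195,57,85,7),170,195,7); b=tick(z(t,310,165,57,75-10+20,7),310,165,7)
cv2.imwrite("pics/c1.png",np.hstack([a,b]))
a=tick(z(s,170,165,90,84,5),170,165,5); b=tick(z(s,265,225,70,42,5),265,225,5); c=tick(z(t,370,150,70,42,5),370,150,5);
d=np.vstack([b,c]); cv2.imwrite("pics/c2.png",np.hstack([a,d[:420]]))
E
```

```text
(no output)
```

View pics/c1.png

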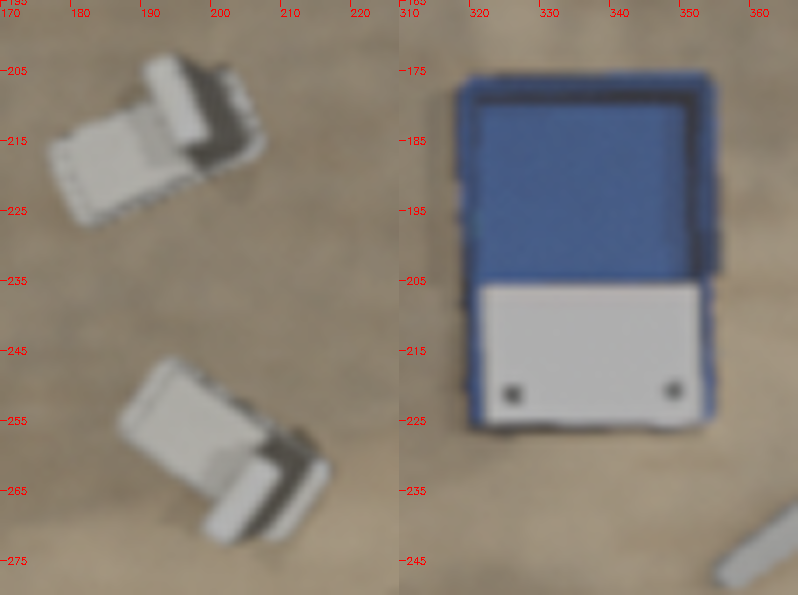

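View pics/c2.png

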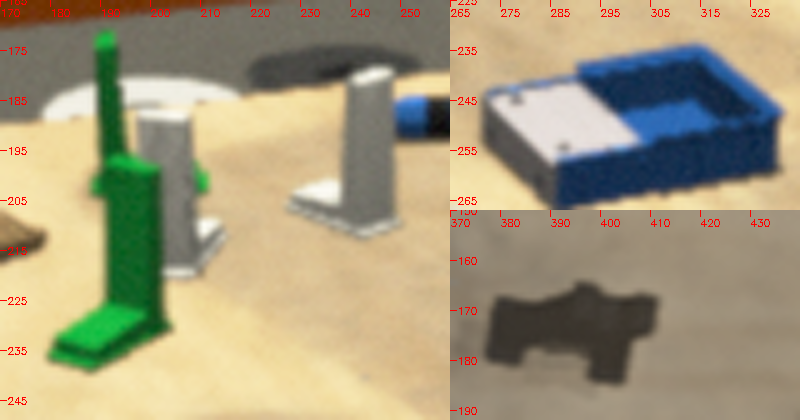

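The crops confirm the choice. The two white elbows stand upright: one has its toe at top (179,221) and upright at (195,210), the other its toe at (191,252) and upright at (204,267). The fork stands at (394,174), and the tray's ledge front edge runs along row 205.5 from col 321 to 352. Next I fit poses by silhouette in both views.

```bash
cat > fit.py <<'E'
import cv2, numpy as np
from scipy.optimize import minimize
from cell import viewer
P={n:viewer.camera_params(n) for n in("top","side")}
def proj(n,X):
    p=P[n]; T=np.linalg.inv(np.array(p["world_from_camera"])); f=210/np.tan(np.radians(p["fov_y"]/2))
    c=np.atleast_2d(X)@T[:3,:3].T+T[:3,3]
    return np.c_[p["cx"]+f*c[:,0]/-c[:,2], p["cy"]-f*c[:,1]/-c[:,2]]
def box(x0,x1,y0,y1,z0,z1): return np.array([[x,y,z] for x in(x0,x1) for y in(y0,y1) for z in(z0,z1)])/1000.
ELBOW=[box(-17,17,-36,36,0,4),box(-15,15,-30,30,0,15),box(-15,15,14,30,0,95)]
FORK=[box(-17,17,16,36,0,4),box(-17,17,-36,-16,0,4),box(-9,9,-19.5,19.5,74,104)]
def place(B,q):
    c,s=np.cos(q[2]),np.sin(q[2]); R=np.array([[c,-s,0],[s,c,0],[0,0,1]])
    return B@R.T+[q[0],q[1],q[3] if len(q)>3 else 0]
K=8
def sil(n,boxes,q,roi):
    x,y,w,h=roi; m=np.zeros((h*K,w*K),np.uint8)
    for b in boxes:
        uv=(proj(n,place(b,q))-[x,y]+.5)*K-.5
        cv2.fillConvexPoly(m,cv2.convexHull(np.round(uv*16).astype(np.int32)),255,shift=4)
    return cv2.resize(m,(w,h),interpolation=cv2.INTER_AREA)/255.
def fit(boxes,q0,obs):
    f=lambda q:sum(np.abs(sil(n,boxes,q,r)-m).sum() for n,r,m in obs)
    best=None
    for d in (0,.15,-.15):
        q=np.array(q0,float); q[2]+=d
        S=np.vstack([q]+[q+e for e in np.diag([.006,.006,.1])])
        r=minimize(f,q,method="Nelder-Mead",options=dict(initial_simplex=S,xatol=1e-4,fatol=.05,maxiter=300))
        if best is None or r.fun<best.fun: best=r
    return best
def ground(n,u,v,z):
    p=P[n]; M=np.array(p["world_from_camera"]); f=210/np.tan(np.radians(p["fov_y"]/2))
    d=M[:3,:3]@np.array([(u-p["cx"])/f,-(v-p["cy"])/f,-1]); o=M[:3,3]; return o+d*(z-o[2])/d[2]
E
python3 - <<'E'
from fit import *
t=cv2.imread("pics/top0.png"); s=cv2.imread("pics/side0.png")
sat=lambda im:cv2.cvtColor(cv2.GaussianBlur(im,(0,0),.6),cv2.COLOR_BGR2HSV)[...,1].astype(float)
for n,im,pts in(("top",t,[(165,215),(180,218),(197,210),(203,212),(192,252),(208,260)]),("side",s,[(225,200),(245,195),(235,203),(203,195)])):
    for u,v in pts: print(n,u,v,im[v,u],sat(im)[v,u])
obsdef={"A":("top",(170,197,45,36)),"B":("top",(180,240,45,36))}
for k,(n,r) in obsdef.items():
    x,y,w,h=r; S=sat(t)[y:y+h,x:x+w]; m=np.clip((60-S)/20+0.5,0,1); m[:]=m
    mm=(m>.5).astype(np.uint8); l,_,st,_=cv2.connectedComponentsWithStats(mm)[0:4] if 0 else cv2.connectedComponentsWithStats(mm)
    print(k,"areas",l)
    cv2.imwrite(f"pics/m{k}.png",cv2.resize((m*255).astype(np.uint8),None,fx=8,fy=8,interpolation=0))
    g=ground(n,x+w/2,y+h/2,.02); toe=ground(n,*{"A":(179,221),"B":(191,252)}[k],.004)
    up=ground(n,*{"A":(195,210),"B":(204,267)}[k],.095); d=up-toe; yaw=np.arctan2(d[1],d[0])-np.pi/2
    r0=fit(ELBOW,[(toe[0]+up[0])/2,(toe[1]+up[1])/2,yaw],[(n,r,m)]); print(k,yaw,r0.x.round(4),r0.fun,m.sum())
    print("side px of mid",proj("side",[r0.x[0],r0.x[1],.0475]), "top of upright", proj("side",place(ELBOW[2],r0.x)).round(1).tolist())
# tray ledge
r=(312,196,50,36);x,y,w,h=r
hsv=cv2.cvtColor(t,cv2.COLOR_BGR2HSV)[y:y+h,x:x+w]; print("ledge sat",hsv[15,20],hsv[4,20])
m=((hsv[...,1]<70)&(hsv[...,2]>130)).astype(np.uint8); n_,l,st,c=cv2.connectedComponentsWithStats(m); i=l[15,20]
cs,_=cv2.findContours((l==i).astype(np.uint8),0,2); R=cv2.minAreaRect(cs[0]); print(R, st[i]); print((cv2.boxPoints(R)+[x,y]).round(1).tolist())
# fork
x,y,w,h=370,155,50,36; g=t[y:y+h,x:x+w].max(2).astype(int); print("fork vals",g[19,25],g[3,3],g[::6,::6].tolist())
E
```

```text
top 165 215 [107 127 139] 59.0
top 180 218 [162 168 169] 11.0
top 197 210 [155 158 158] 5.0
top 203 212 [82 86 89] 19.0
top 192 252 [159 165 166] 11.0
top 208 260 [ 99 105 107] 18.0
side 225 200 [147 193 220] 86.0
side 245 195 [108 118 121] 26.0
side 235 203 [241 248 250] 11.0
side 203 195 [121 129 131] 23.0
A areas 2
A -2.782176657035599 [ 0.5261  0.2428 -2.6322] 831.9196078431373 1293.6
side px of mid [[238.47457884 192.49738125]] top of upright [[245.5, 207.3], [245.4, 176.8], [249.6, 208.5], [249.6, 177.9], [238.9, 210.1], [238.6, 179.3], [243.0, 211.4], [242.8, 180.5]]
B areas 2
B -3.758119038431756 [ 0.4206  0.2179 -3.7918] 741.1245098039217 1202.55
side px of mid [[206.20930531 199.79710338]] top of upright [[210.0, 217.7], [209.0, 185.9], [208.0, 219.8], [206.9, 187.8], [200.0, 216.6], [198.8, 184.9], [197.9, 218.7], [196.7, 186.7]]
ledge sat [  0   0 174] [110 120 136]
((24.5, 17.5), (35.0, 49.0), 90.0) [   0    0   50   36 1209]
[[312.0, 196.0], [361.0, 196.0], [361.0, 231.0], [312.0, 231.0]]
fork vals 58 150 [[145, 149, 149, 152, 156, 154, 156, 157, 156], [137, 147, 147, 144, 147, 153, 156, 158, 156], [137, 144, 107, 128, 57, 71, 89, 149, 159], [143, 127, 57, 58, 59, 64, 62, 156, 156], [132, 120, 59, 132, 131, 58, 136, 156, 157], [151, 149, 149, 149, 148, 151, 160, 157, 154]]
```

```bash
cat > run1.py <<'E'
from fit import *
t=cv2.imread("pics/top0.png"); s=cv2.imread("pics/side0.png"); I={"top":t,"side":s}
def hs(im): return cv2.cvtColor(im,cv2.COLOR_BGR2HSV).astype(float)
def keep(m,u,v):
    l=cv2.connectedComponents((m>.5).astype(np.uint8))[1]; return m*cv2.dilate((l==l[v,u]).astype(np.uint8),np.ones((3,3)))
def white(n,r,seed,th):
    x,y,w,h=r; S=hs(I[n])[y:y+h,x:x+w,1]; return keep(np.clip((th-S)/20+.5,0,1),seed[0]-x,seed[1]-y)
def dark(n,r,seed,th):
    x,y,w,h=r; S=I[n].max(2).astype(float)[y:y+h,x:x+w]; return keep(np.clip((th-S)/50+.5,0,1),seed[0]-x,seed[1]-y)
def leg(s): return np.array([[x,s*y,z] for x in(-9,9) for y,z in((17,0),(33,0),(19.5,74),(0,74),(0,60))])/1000.
FORK2=FORK+[leg(1),leg(-1)]
def show(boxes,q,obs,name):
    o=[]
    for n,r,m in obs:
        a=cv2.resize((m*255).astype(np.uint8),None,fx=6,fy=6,interpolation=0); b=cv2.resize((sil(n,boxes,q,r)*255).astype(np.uint8),None,fx=6,fy=6,interpolation=0)
        o.append(np.dstack([b,0*a,a]))
    H=max(i.shape[0] for i in o); return np.hstack([cv2.copyMakeBorder(i,0,H-i.shape[0],0,3,0) for i in o])
if __name__=="__main__":
    pics=[]
    for k,q0,o in (("A",[.52,.243,-2.78],[("top",(170,197,45,36),(180,218)),("side",(225,170,35,48),(245,195))]),
                   ("B",[.42,.22,-3.76],[("top",(180,240,45,36),(192,252))])):
        obs=[(n,r,white(n,r,sd,38 if n=="top" else 55)) for n,r,sd in o]
        for sub in ([obs[:1],obs] if len(obs)>1 else [obs]):
            r=fit(ELBOW,q0,sub); print(k,len(sub),r.x.round(4),np.degrees(r.x[2]).round(1),round(r.fun,1),sub[0][2].sum())
        pics.append(show(ELBOW,r.x,obs,k))
    obs=[("top",(370,155,50,36),dark("top",(370,155,50,36),(395,174),105)),("side",(335,220,42,70),dark("side",(335,220,42,70),(356,258),95))]
    g=ground("top",394,174,.04); print(g)
    for sub in(obs[:1],obs[1:],obs):
        r=fit(FORK2,[g[0],g[1],0],sub); print("F",sub[0][0],r.x.round(4),np.degrees(r.x[2]).round(1),round(r.fun,1),sub[0][2].sum())
    pics.append(show(FORK2,r.x,obs,"F"))
    W=max(p.shape[1] for p in pics); im=np.vstack([cv2.copyMakeBorder(p,0,0,0,W-p.shape[1],0) for p in pics]); cv2.imwrite("pics/fit1.png",cv2.resize(im,None,fx=min(1,590/im.shape[0]),fy=min(1,590/im.shape[0])))
    # ledge
    x,y,w,h=312,198,50,32; S=hs(t)[y:y+h,x:x+w]; blue=hs(t)[...,1]
    # front edge: saturation step along columns
    E=[]
    for u in range(324,351):
        c=blue[198:214,u]; v=np.interp(0,(c-(c[0]+c[-1])/2)[::-1][:],np.arange(198,214)[::-1]) if 0 else None
        mid=(c[0]+c[-1])/2; i=np.where((c[:-1]>mid)&(c[1:]<=mid))[0][0]; E.append((u,198+i+(c[i]-mid)/(c[i]-c[i+1])))
    E=np.array(E); pf=np.polyfit(E[:,0],E[:,1],1); print("front edge",pf, np.std(E[:,1]-np.polyval(pf,E[:,0])))
    sides=[]
    for rng in(range(312,332),range(343,361)):
        L=[]
        for v in range(208,223):
            c=blue[v,rng.start:rng.stop]
            mid=70; 
            if rng.start==312: i=np.where((c[:-1]>mid)&(c[1:]<=mid))[0][-1]; L.append((v,rng.start+i+(c[i]-mid)/(c[i]-c[i+1])))
            else: i=np.where((c[:-1]<=mid)&(c[1:]>mid))[0][0]; L.append((v,rng.start+i+(mid-c[i])/(c[i+1]-c[i])))
        L=np.array(L); p=np.polyfit(L[:,0],L[:,1],1); print("side",p,np.std(L[:,1]-np.polyval(p,L[:,0]))); sides.append(p)
    W=[]
    for p in sides:
        v=205.5
        for _ in range(5): u=np.polyval(p,v); v=np.polyval(pf,u)
        g=ground("top",u,v,.026); W.append(g); g2=ground("top",np.polyval(p,222),222,.026); print((u,v),g.round(4),g2.round(4), "yaw side",np.degrees(np.arctan2(g[1]-g2[1],g[0]-g2[0])))
    d=W[0]-W[1]; print("width",np.linalg.norm(d),"yaw",np.degrees(np.arctan2(-d[0],d[1])),"mid",(W[0]+W[1])/2)
E
python3 run1.py
```

```text
A 1 [ 0.5257  0.244  -2.7387] -156.9 28.6 457.70000000000005
A 2 [ 0.5257  0.2439 -2.7433] -157.2 446.6 457.70000000000005
B 1 [ 0.42    0.2198 -3.7446] -214.5 31.8 452.15
[ 0.62196459 -0.249689    0.04      ]
F top [ 0.6231 -0.2525 -0.1767] -10.1 47.2 440.8
F side [ 0.6269 -0.2441 -0.2987] -17.1 96.5 703.74
F top [ 0.6218 -0.252  -0.268 ] -15.4 174.6 440.8
front edge [-1.25969208e-02  2.09024957e+02] 0.046498377655561265
side [7.01855133e-02 3.05732773e+02] 0.1395019484617516Traceback (most recent call last):
  File "run1.py", line 47, in <module>
    else: i=np.where((c[:-1]<=mid)&(c[1:]>mid))[0][0]; L.append((v,rng.start+i+(mid-c[i])/(c[i+1]-c[i])))
            ~~~~~~~~~~~~~~~~~~~~~~~~~~~~~~~~~~~~~~^^^
IndexError: index 0 is out of bounds for axis 0 with size 0
```

View pics/fit1.png

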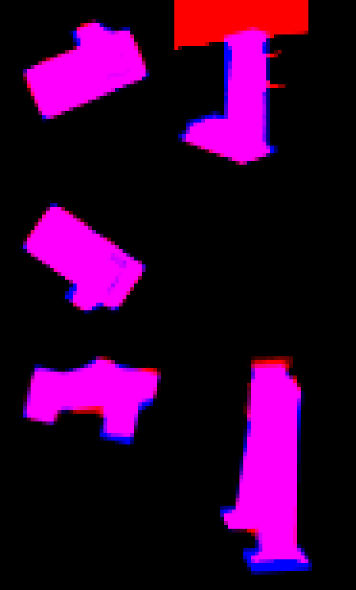

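```bash
python3 - <<'E'
from run1 import *
F3=FORK2+[box(-9,9,-14,14,104,111)]
for th in(95,110,120):
    obs=[("top",(370,155,50,36),dark("top",(370,155,50,36),(395,174),th)),("side",(335,220,42,70),dark("side",(335,220,42,70),(356,258),th))]
    for sub in(obs[:1],obs[1:],obs):
        r=fit(F3,[.622,-.251,-.2],sub); print(th,sub[0][0],len(sub),r.x.round(4),np.degrees(r.x[2]).round(1),round(r.fun,1))
H=hs(t)
print(H[212,345:362,1].astype(int),H[212,345:362,2].astype(int)); print(H[212,312:326,1].astype(int))
print(H[195,312:326,2].astype(int),H[195,345:362,2].astype(int)); print(H[170:185,336,2].astype(int)); print(H[195:232,336,1].astype(int))
u=np.array([324,350]); v=np.polyval([-1.2597e-2,209.025],u)
g=[ground("top",a,b,.026) for a,b in zip(u,v)]; d=g[0]-g[1]; print("yaw",np.degrees(np.arctan2(-d[0],d[1])))
E
```

```text
95 top 1 [ 0.6225 -0.2521 -0.186 ] -10.7 66.4
95 side 1 [ 0.622  -0.2519 -0.2815] -16.1 103.1
95 top 2 [ 0.6216 -0.2524 -0.274 ] -15.7 179.2
110 top 1 [ 0.6226 -0.2523 -0.1986] -11.4 50.3
110 side 1 [ 0.6246 -0.2473 -0.2766] -15.9 104.3
110 top 2 [ 0.6216 -0.2519 -0.2631] -15.1 165.1
120 top 1 [ 0.623  -0.2523 -0.1902] -10.9 52.3
120 side 1 [ 0.6254 -0.2458 -0.2728] -15.6 200.7
120 top 2 [ 0.6219 -0.2516 -0.253 ] -14.5 269.8
[ 0  0  1  0  0  1  1  2 46 35 40 55 55 54 54 54 56] [174 174 175 174 174 176 175 153 116 118 145 162 163 161 161 160 160]
[52 52 54 53 54 57 55 23 79 54  6  1  0  1]
[136 131 126 127 127 120 101 110 113 128 135 135 135 135] [134 134 129 122 119 108  84  91 109 104 103 132 145 145 145 146 146]
[151 150 149 149 144 108  98  96  76  81 122 134 133 132 132]
[121 123 123 123 123 123 121 121 124 122  42   4   6   3   0   0   0   0
   0   0   0   1   0   0   0   0   1   0   1   0   4  34  60  55  55  55
  53]
yaw 0.44040367752852844
```

```bash
python3 - <<'E'
from run1 import *
H=hs(t); r=(308,168,58,66); x,y,w,h=r
C=H[y:y+h,x:x+w]; 
led=np.clip((25-C[...,1])/30+.5,0,1)*(C[...,2]>140); led=keep(led,337-x,213-y)
hue=C[...,0]; bl=((hue>95)&(hue<130)&(C[...,1]>70)).astype(float); bl=keep(bl,337-x,190-y)
from scipy.optimize import minimize
def nm(f,q,st):
    S=np.vstack([q]+[np.array(q)+e for e in np.diag(st)]); return minimize(f,q,method="Nelder-Mead",options=dict(initial_simplex=S,xatol=1e-5,fatol=.01,maxiter=1500))
# ledge plate: front x=-11.5, rear free
fl=lambda q:np.abs(sil("top",[box(q[3],-11.5,-38,38,25.9,26)],q[:3],r)-led).sum()
g=ground("top",337,205,.026)
for y0 in(0,.02,.05):
    a=nm(fl,[g[0]+.0115,g[1],y0,-58],[.003,.003,.03,2]); print("ledge",a.x.round(4),np.degrees(a.x[2]).round(2),round(a.fun,1),led.sum())
# outer + blue
full=np.maximum(led,bl); full=cv2.morphologyEx(full,cv2.MORPH_CLOSE,np.ones((5,5)))
def ff(q,m=full):
    e=q[3]; return np.abs(sil("top",[box(-58,59,-42,42,0,26),box(-11.5,59+e,-42-e,42+e,32,33)],q[:3],r)-m).sum()
for y0 in(0,.03):
    b=nm(ff,[a.x[0],a.x[1],y0,1],[.003,.003,.03,1]); print("outer",b.x.round(4),np.degrees(b.x[2]).round(2),round(b.fun,1),full.sum())
# side view: silhouettes of blue+ledge
S=hs(s); r2=(262,225,75,50); x,y,w,h=r2; C=S[y:y+h,x:x+w]; m=((C[...,0]>95)&(C[...,0]<130)&(C[...,1]>70)).astype(float)
wt=(C[...,1]<45).astype(float); m2=np.maximum(keep(m,300-x,260-y),keep(wt,290-x,248-y)); m2=cv2.morphologyEx(m2,cv2.MORPH_CLOSE,np.ones((5,5)))
def fs(q): e=q[3]; return np.abs(sil("side",[box(-58,59,-42,42,0,26),box(-11.5,59+e,-42-e,42+e,32,33)],q[:3],r2)-m2).sum()
c=nm(fs,[a.x[0],a.x[1],.02,1],[.003,.003,.03,1]); print("side",c.x.round(4),np.degrees(c.x[2]).round(2),round(c.fun,1),m2.sum())
d=nm(lambda q:fl([*q[:3],-59])+ff(q)+fs(q),[a.x[0],a.x[1],.02,1],[.003,.003,.03,1]); print("all",d.x.round(4),np.degrees(d.x[2]).round(2),round(d.fun,1))
E
```

```text
ledge [ 5.58700e-01 -1.11800e-01 -1.60000e-03 -5.74504e+01] -0.09 26.2 588.1
ledge [ 5.58600e-01 -1.12300e-01 -7.10000e-03 -5.75598e+01] -0.41 25.1 588.1
ledge [ 5.5860e-01 -1.1220e-01 -3.6000e-03 -5.7377e+01] -0.21 25.7 588.1
outer [ 0.5599 -0.1111 -0.0134  0.8261] -0.77 79.0 1705.6333333333332
outer [ 0.5601 -0.1116 -0.0092  0.5138] -0.52 74.9 1705.6333333333332
side [ 0.5587 -0.1087 -0.0092 -2.6831] -0.53 55.4 1358.0
all [ 0.5591 -0.1114 -0.0175  0.4448] -1.0 239.2
```

```bash
cat > plan.py <<'E'
import numpy as np, json, os
from scipy.spatial.transform import Rotation as Ro, Slerp
from cell import sense
F="cmd.json"
def R0(psi,tilt=0):
    x=np.array([0,0,-1.]); y=np.array([np.cos(psi),np.sin(psi),0]); M=np.c_[x,y,np.cross(x,y)]
    return Ro.from_euler("y",-tilt)*Ro.from_matrix(M)
def load():
    if os.path.exists(F): d=json.load(open(F)); return np.array(d["p"]),Ro.from_rotvec(d["r"])
    return np.array([.242,.576,.242]),Ro.from_rotvec(sense()["tool_rot"])
def go(targets,grip,hold=0,per=5):
    """targets: list of (p, R, n_rows or None); prints calls; commits rounded result"""
    p,r=load(); s=sense(); print("meas-cmd mm",((s["position"]-p)*1000).round(1),"deg",np.degrees((r.inv()*Ro.from_rotvec(s["tool_rot"])).as_rotvec()).round(1),"F",np.round(s["ft_force"],1),"gap",round(s["finger_gap"]*1000,1),"t",round(s["time_s"],2),"q",np.round(s["qpos"],2))
    W=[]; p0,r0=p,r
    for P,R,n in targets:
        P=np.array(P,float); ang=(r0.inv()*R).magnitude()
        n=n or max(1,int(np.ceil(max(np.linalg.norm(P-p0)/.055,ang/np.radians(9.5)))))
        sl=Slerp([0,1],Ro.concatenate([r0,R]))
        W+=[(p0+(P-p0)*k/n,sl(k/n)) for k in range(1,n+1)]; p0,r0=P,R
    W+=[W[-1]]*hold
    for i in range(0,len(W),per):
        rows=[]
        for P,R in W[i:i+per]:
            a=(r.inv().apply(P-p)/.05).round(2)+0.; b=((r.inv()*R).as_rotvec()/np.radians(8)).round(2)+0.
            rows.append([grip,a.tolist(),b.tolist()])
        print(json.dumps(rows))
        p=p+r.apply(a*.05); r=r*Ro.from_rotvec(b*np.radians(8))
    json.dump(dict(p=p.tolist(),r=r.as_rotvec().tolist()),open(F,"w"))
T=np.array([.5588,-.1118]); TY=0.0
E
python3 - <<'E'
from plan import *
s=sense(); M=Ro.from_rotvec(s["tool_rot"]).as_matrix(); print(M.round(3)); psi=np.arctan2(M[1,1],M[0,1]); print("psi",psi,"q1",s["qpos"][0],"q6",s["qpos"][5])
from scipy.sparse import coo_matrix; from scipy.sparse.csgraph import dijkstra
u=[];
def seg(a,b):
    n=int(np.hypot(b[0]-a[0],b[1]-a[1]))+1; return [np.array(a)+(np.array(b)-a)*k/n for k in range(n)]
V=[(-36,0),(36,0),(36,4),(30,4),(30,95),(14,95),(14,15),(-30,15),(-30,4),(-36,4)]
B=np.vstack([p for a,b in zip(V,V[1:]+V[:1]) for p in seg(a,b)])
def sdf(b,X,Z):
    dx=np.maximum(b[0]-X,X-b[1]); dz=np.maximum(b[2]-Z,Z-b[3]); return np.hypot(np.maximum(dx,0),np.maximum(dz,0))+np.minimum(np.maximum(dx,dz),0)
xs=np.arange(-20,42,1.); zs=np.arange(4,70,1.); th=np.radians(np.arange(0,37.5,2.5))
X,Z,A=np.meshgrid(xs,zs,th,indexing="ij"); cl=np.full(X.shape,99.)
for a,b in B:
    px=X+a*np.cos(A)-b*np.sin(A); pz=Z+a*np.sin(A)+b*np.cos(A)
    for d in (2*(pz-4),sdf((-90,-55,-10,26),px,pz),sdf((-58,-11.5,23,26),px,pz),sdf((55,60,-10,33),px,pz)): cl=np.minimum(cl,d)
idx=np.arange(cl.size).reshape(cl.shape)
def path(m,goal):
    ok=cl>=m; I=[];J=[];C=[]
    for d in [(1,0,0),(0,1,0),(0,0,1),(1,1,0),(1,-1,0),(1,0,1),(1,0,-1),(0,1,1),(0,1,-1),(1,1,1),(1,1,-1),(1,-1,1),(1,-1,-1)]:
        sa=tuple(slice(max(0,-e),n-max(0,e)) for e,n in zip(d,cl.shape)); sb=tuple(slice(max(0,e),n-max(0,-e)) for e,n in zip(d,cl.shape))
        k=ok[sa]&ok[sb]; I.append(idx[sa][k]);J.append(idx[sb][k]); C.append(np.full(k.sum(),np.linalg.norm(np.array(d)*[1,1,2]))/np.clip(np.minimum(cl[sa][k],cl[sb][k]),.5,5))
    G=coo_matrix((np.concatenate(C),(np.concatenate(I),np.concatenate(J))),shape=(cl.size,)*2).tocsr()
    st=idx[np.abs(xs-20).argmin(),-1,12]; D,P=dijkstra(G,directed=False,indices=st,return_predecessors=True)
    if not np.isfinite(D[goal]): return None
    o=[goal]
    while o[-1]!=st:o.append(P[o[-1]])
    return o[::-1]
goal=idx[int(-16+20),1+0,0]; print("goal clearance",cl.flat[goal])
for m in(3.5,3,2.5,2,1.5,1):
    p=path(m,goal)
    if p: break
print("margin",m)
for k in p[::3]+[p[-1]]: i=np.unravel_index(k,cl.shape); print(xs[i[0]],zs[i[1]],np.degrees(th[i[2]]).round(1),cl.flat[k].round(1),end=" | ")
E
```

```text
[[-0.001  0.386  0.922]
 [-0.002  0.922 -0.386]
 [-1.    -0.002 -0.   ]]
psi 1.1740372802893233 q1 1.0618276242500697 q6 -0.11220706028598733
goal clearance 2.0
margin 1Traceback (most recent call last):
  File "<stdin>", line 33, in <module>
TypeError: 'NoneType' object is not subscriptable
```

```bash
cat > ins.py <<'E'
import numpy as np
from scipy.sparse import coo_matrix; from scipy.sparse.csgraph import dijkstra
def seg(a,b):
    n=int(np.hypot(b[0]-a[0],b[1]-a[1]))+1; return [np.array(a)+(np.array(b)-a)*k/n for k in range(n)]
V=[(-36,0),(36,0),(36,4),(30,4),(30,95),(14,95),(14,15),(-30,15),(-30,4),(-36,4)]
B=np.vstack([p for a,b in zip(V,V[1:]+V[:1]) for p in seg(a,b)])
def sdf(b,X,Z):
    dx=np.maximum(b[0]-X,X-b[1]); dz=np.maximum(b[2]-Z,Z-b[3]); return np.hypot(np.maximum(dx,0),np.maximum(dz,0))+np.minimum(np.maximum(dx,dz),0)
def clear(X,Z,A,sep=False):
    c=np.full((4,)+np.shape(X),99.)
    for a,b in B:
        px=X+a*np.cos(A)-b*np.sin(A); pz=Z+a*np.sin(A)+b*np.cos(A)
        for i,d in enumerate((pz-4,np.where(pz<26,px+55,99),sdf((-58,-11.5,23,26),px,pz),sdf((55,60,-10,33),px,pz))): c[i]=np.minimum(c[i],d)
    return c if sep else c.min(0)
if __name__=="__main__":
    xs=np.arange(-20,45,1.); zs=np.arange(3,70,.5); th=np.radians(np.arange(0,41,1.25))
    X,Z,A=np.meshgrid(xs,zs,th,indexing="ij"); cl=clear(X,Z,A)
    idx=np.arange(cl.size).reshape(cl.shape)
    I=[];J=[];L=[]
    for d in [(1,0,0),(0,1,0),(0,0,1),(1,1,0),(1,-1,0),(1,0,1),(1,0,-1),(0,1,1),(0,1,-1),(1,1,1),(1,1,-1),(1,-1,1),(1,-1,-1)]:
        sa=tuple(slice(max(0,-e),n-max(0,e)) for e,n in zip(d,cl.shape)); sb=tuple(slice(max(0,e),n-max(0,-e)) for e,n in zip(d,cl.shape))
        m=np.minimum(cl[sa],cl[sb]); k=m>.2; I.append(idx[sa][k]);J.append(idx[sb][k]); L.append(np.linalg.norm(np.array(d)*[1,.5,1])/np.minimum(m[k],4)**4)
    G=coo_matrix((np.concatenate(L),(np.concatenate(I),np.concatenate(J))),shape=(cl.size,)*2).tocsr()
    f=lambda x,z,a:idx[np.abs(xs-x).argmin(),np.abs(zs-z).argmin(),np.abs(th-np.radians(a)).argmin()]
    st=f(20,69,30); goal=f(-14,5.5,0); D,P=dijkstra(G,directed=False,indices=st,return_predecessors=True); print(cl.flat[st],D[goal])
    o=[goal]
    while o[-1]!=st and o[-1]>=0:o.append(P[o[-1]])
    o=o[::-1]
    for k in o[-100::2]: i=np.unravel_index(k,cl.shape); print(xs[i[0]],zs[i[1]],np.degrees(th[i[2]]).round(1),clear(xs[i[0]],zs[i[1]],th[i[2]],True).round(1).tolist())
E
python3 ins.py
```

```text
25.002087597176622 36.33908386582989
26.0 40.0 28.8 [18.7, 47.9, 4.0, 20.1]
26.0 39.0 28.8 [17.7, 47.5, 4.0, 19.2]
26.0 38.0 28.8 [16.7, 47.5, 4.0, 18.3]
26.0 37.0 28.8 [15.7, 47.5, 4.0, 17.5]
26.0 36.0 28.8 [14.7, 47.5, 4.1, 16.6]
26.0 35.0 28.8 [13.7, 47.5, 4.4, 15.7]
26.0 34.0 28.8 [12.7, 47.5, 4.9, 14.8]
26.0 33.0 28.8 [11.7, 47.5, 5.5, 14.0]
26.0 32.0 28.8 [10.7, 47.5, 5.8, 13.1]
26.0 31.0 28.8 [9.7, 47.5, 5.3, 12.2]
26.0 30.0 28.8 [8.7, 47.5, 4.8, 11.3]
26.0 29.0 28.8 [7.7, 47.5, 4.3, 10.4]
26.0 28.0 28.8 [6.7, 47.5, 4.0, 9.6]
26.0 27.0 26.3 [7.1, 46.9, 4.1, 7.5]
26.0 26.0 25.0 [6.8, 46.7, 4.1, 5.9]
26.0 25.0 25.0 [5.8, 46.7, 4.0, 5.0]
26.0 24.0 25.0 [4.8, 46.7, 4.0, 4.1]
26.0 23.0 25.0 [3.8, 46.7, 4.0, 3.2]
25.0 22.0 25.0 [2.8, 45.7, 3.0, 2.7]
24.0 21.0 23.8 [2.5, 44.4, 2.0, 1.5]
22.0 20.0 23.8 [1.5, 42.4, 1.3, 1.5]
20.0 19.0 22.5 [1.2, 40.2, 0.9, 1.7]
20.0 18.0 21.2 [1.0, 40.0, 1.2, 1.4]
20.0 17.0 18.8 [1.4, 39.6, 0.8, 0.9]
19.0 16.0 17.5 [1.2, 38.5, 0.9, 1.7]
19.0 15.0 16.2 [0.9, 38.3, 1.2, 1.4]
19.0 14.0 13.8 [1.4, 38.1, 1.1, 1.0]
18.0 13.0 12.5 [1.2, 37.0, 1.2, 1.9]
18.0 12.0 11.2 [1.0, 36.9, 1.6, 1.7]
18.0 11.0 8.8 [1.5, 36.8, 1.4, 1.4]
18.0 10.0 7.5 [1.3, 36.8, 1.8, 1.3]
17.0 9.0 5.0 [1.9, 35.8, 1.4, 2.1]
17.0 8.0 3.7 [1.6, 35.8, 1.9, 2.1]
17.0 7.0 1.2 [2.2, 35.9, 1.6, 2.0]
16.0 6.0 0.0 [2.0, 35.0, 2.0, 3.0]
14.0 6.0 0.0 [2.0, 33.0, 2.0, 5.0]
12.0 6.0 0.0 [2.0, 31.0, 2.0, 7.0]
10.0 6.0 0.0 [2.0, 29.0, 2.0, 9.0]
8.0 6.0 0.0 [2.0, 27.0, 2.0, 11.0]
6.0 6.0 0.0 [2.0, 25.0, 2.0, 13.0]
4.0 6.0 0.0 [2.0, 23.0, 2.0, 15.0]
2.0 6.0 0.0 [2.0, 21.0, 2.0, 17.0]
0.0 6.0 0.0 [2.0, 19.0, 2.0, 19.0]
-2.0 6.0 0.0 [2.0, 17.0, 2.0, 21.0]
-4.0 6.0 0.0 [2.0, 15.0, 2.0, 23.0]
-6.0 6.0 0.0 [2.0, 13.0, 2.0, 25.0]
-8.0 6.0 0.0 [2.0, 11.0, 2.0, 27.0]
-10.0 6.0 0.0 [2.0, 9.0, 2.0, 29.0]
-12.0 6.0 0.0 [2.0, 7.0, 2.0, 31.0]
-14.0 6.0 0.0 [2.0, 5.0, 2.0, 33.0]
```

```bash
python3 - <<'E'
from plan import *
psi=-1.1725; R=R0(psi)
go([([.5342,.2236,.20],R,None),([.5342,.2236,.076],R,4)],-1,hold=2)
E
```

```text
meas-cmd mm [-0.8 -0.2 -0.9] deg [0. 0. 0.] F [ 0.6 -0.3  0.4] gap 85.3 t 0.1 q [ 1.06  0.22  1.61 -0.    1.31 -0.11]
[[-1, [0.06, -0.28, 0.54], [1.12, 0.0, 0.0]], [-1, [0.11, -0.57, 1.08], [2.24, 0.0, 0.0]], [-1, [0.17, -0.85, 1.62], [3.36, 0.0, 0.0]], [-1, [0.23, -1.13, 2.16], [4.48, 0.0, 0.0]], [-1, [0.28, -1.41, 2.7], [5.6, 0.01, 0.0]]]
[[-1, [0.06, 0.18, 0.59], [1.12, 0.0, 0.01]], [-1, [0.11, 0.36, 1.17], [2.24, 0.0, 0.01]], [-1, [0.17, 0.54, 1.75], [3.36, 0.0, 0.01]], [-1, [0.23, 0.72, 2.34], [4.48, 0.0, 0.01]], [-1, [0.28, 0.9, 2.92], [5.6, 0.01, 0.01]]]
[[-1, [0.06, 0.54, 0.28], [1.12, 0.0, 0.0]], [-1, [0.11, 1.08, 0.57], [2.24, 0.0, 0.0]], [-1, [0.17, 1.62, 0.86], [3.37, 0.0, 0.0]], [-1, [0.22, 2.16, 1.14], [4.49, 0.0, 0.0]], [-1, [0.28, 2.7, 1.43], [5.61, 0.0, 0.01]]]
[[-1, [0.62, 0.0, 0.0], [0.0, 0.0, 0.0]], [-1, [1.24, 0.0, 0.0], [0.0, 0.0, 0.0]], [-1, [1.86, 0.0, 0.0], [0.0, 0.0, 0.0]], [-1, [2.48, 0.0, 0.0], [0.0, 0.0, 0.0]], [-1, [2.48, 0.0, 0.0], [0.0, 0.0, 0.0]]]
[[-1, [0.0, 0.0, 0.0], [0.0, 0.0, 0.0]]]
```

Request:
carry_out(motion=[[-1, [0.06, -0.28, 0.54], [1.12, 0.0, 0.0]], [-1, [0.11, -0.57, 1.08], [2.24, 0.0, 0.0]], [-1, [0.17, -0.85, 1.62], [3.36, 0.0, 0.0]], [-1, [0.23, -1.13, 2.16], [4.48, 0.0, 0.0]], [-1, [0.28, -1.41, 2.7], [5.6, 0.01, 0.0]]])

```text
time_s: 0.72
position: [0.339, 0.4581, 0.2275]
tool_rot: [0.919, 1.369, -0.92]
ft_force: [0.4, -0.3, -0.6]
finger_gap: 0.0853
```

Request:
carry_out(motion=[[-1, [0.06, 0.18, 0.59], [1.12, 0.0, 0.01]], [-1, [0.11, 0.36, 1.17], [2.24, 0.0, 0.01]], [-1, [0.17, 0.54, 1.75], [3.36, 0.0, 0.01]], [-1, [0.23, 0.72, 2.34], [4.48, 0.0, 0.01]], [-1, [0.28, 0.9, 2.92], [5.6, 0.01, 0.01]]])

```text
time_s: 1.35
position: [0.4363, 0.3405, 0.2134]
tool_rot: [1.495, 0.998, -1.494]
ft_force: [-0.2, -0.4, 0.5]
finger_gap: 0.0855
```

Request:
carry_out(motion=[[-1, [0.06, 0.54, 0.28], [1.12, 0.0, 0.0]], [-1, [0.11, 1.08, 0.57], [2.24, 0.0, 0.0]], [-1, [0.17, 1.62, 0.86], [3.37, 0.0, 0.0]], [-1, [0.22, 2.16, 1.14], [4.49, 0.0, 0.0]], [-1, [0.28, 2.7, 1.43], [5.61, 0.0, 0.01]]])

```text
time_s: 1.98
position: [0.534, 0.2232, 0.1992]
tool_rot: [2.007, 0.4, -2.006]
ft_force: [-0.2, 0.5, 0.5]
finger_gap: 0.0853
```

Request:
carry_out(motion=[[-1, [0.62, 0.0, 0.0], [0.0, 0.0, 0.0]], [-1, [1.24, 0.0, 0.0], [0.0, 0.0, 0.0]], [-1, [1.86, 0.0, 0.0], [0.0, 0.0, 0.0]], [-1, [2.48, 0.0, 0.0], [0.0, 0.0, 0.0]], [-1, [2.48, 0.0, 0.0], [0.0, 0.0, 0.0]]])

```text
time_s: 2.6
position: [0.5307, 0.2233, 0.0723]
tool_rot: [1.997, 0.404, -2.01]
ft_force: [0.3, 0.8, -0.1]
finger_gap: 0.0849
```

Request:
carry_out(motion=[[0, [0.0, 0.0, 0.0], [0.0, 0.0, 0.0]], [1, [0.0, 0.0, 0.0], [0.0, 0.0, 0.0]], [1, [0.0, 0.0, 0.0], [0.0, 0.0, 0.0]], [1, [0.0, 0.0, 0.0], [0.0, 0.0, 0.0]], [1, [0.0, 0.0, 0.0], [0.0, 0.0, 0.0]]])

```text
time_s: 3.22
position: [0.5348, 0.2246, 0.0769]
tool_rot: [2.007, 0.405, -2.0]
ft_force: [-0.7, 0.3, 4.4]
finger_gap: 0.0153
```

```bash
python3 - <<'E'
from plan import *
R=R0(0.0); p,r=load()
go([(p+[0,0,.074],r,2),([T[0]+.048,T[1]+.019,.19],R,None),([T[0]+.048,T[1]+.019,.150],R,1)],1,hold=2)
E
```

```text
meas-cmd mm [0.5 1.1 1. ] deg [-0.   0.2 -0.1] F [-0.7  0.3  4.4] gap 15.3 t 3.23 q [0.28 0.32 1.83 0.   0.99 1.45]
[[1, [-0.74, 0.0, 0.0], [0.0, 0.0, 0.0]], [1, [-1.48, 0.0, 0.0], [0.0, 0.0, 0.0]], [1, [-1.58, 0.8, 0.14], [-1.05, 0.0, 0.0]], [1, [-1.68, 1.6, 0.28], [-2.1, 0.0, 0.0]], [1, [-1.78, 2.4, 0.42], [-3.15, 0.0, 0.0]]]
[[1, [-0.1, 0.66, 0.46], [-1.05, 0.0, 0.0]], [1, [-0.2, 1.33, 0.93], [-2.1, 0.0, 0.0]], [1, [-0.3, 1.99, 1.4], [-3.15, 0.0, 0.0]], [1, [-0.4, 2.66, 1.86], [-4.2, 0.0, 0.0]], [1, [-0.5, 3.32, 2.33], [-5.25, 0.0, 0.0]]]
[[1, [0.8, 0.0, 0.0], [0.0, 0.0, 0.0]], [1, [0.8, 0.0, 0.0], [0.0, 0.0, 0.0]], [1, [0.8, 0.0, 0.0], [0.0, 0.0, 0.0]]]
```

Request:
carry_out(motion=[[1, [-0.74, 0.0, 0.0], [0.0, 0.0, 0.0]], [1, [-1.48, 0.0, 0.0], [0.0, 0.0, 0.0]], [1, [-1.58, 0.8, 0.14], [-1.05, 0.0, 0.0]], [1, [-1.68, 1.6, 0.28], [-2.1, 0.0, 0.0]], [1, [-1.78, 2.4, 0.42], [-3.15, 0.0, 0.0]]])

```text
time_s: 3.85
position: [0.5609, 0.1044, 0.1647]
tool_rot: [1.724, 0.773, -1.721]
ft_force: [0.1, -0.9, -0.6]
finger_gap: 0.0149
```

Request:
carry_out(motion=[[1, [-0.1, 0.66, 0.46], [-1.05, 0.0, 0.0]], [1, [-0.2, 1.33, 0.93], [-2.1, 0.0, 0.0]], [1, [-0.3, 1.99, 1.4], [-3.15, 0.0, 0.0]], [1, [-0.4, 2.66, 1.86], [-4.2, 0.0, 0.0]], [1, [-0.5, 3.32, 2.33], [-5.25, 0.0, 0.0]]])

```text
time_s: 4.47
position: [0.6062, -0.0935, 0.1892]
tool_rot: [1.207, 1.212, -1.205]
ft_force: [0.3, -0.2, -0.4]
finger_gap: 0.0149
```

Request:
carry_out(motion=[[1, [0.8, 0.0, 0.0], [0.0, 0.0, 0.0]], [1, [0.8, 0.0, 0.0], [0.0, 0.0, 0.0]], [1, [0.8, 0.0, 0.0], [0.0, 0.0, 0.0]]])

```text
time_s: 4.85
position: [0.6062, -0.0918, 0.1496]
tool_rot: [1.211, 1.21, -1.208]
ft_force: [0.1, 1.0, 0.1]
finger_gap: 0.0148
```

```bash
python3 - <<'E'
from run1 import *; from plan import load; from cell import sense
s_=sense(); print(s_["position"],s_["qpos"].round(2) if hasattr(s_["qpos"],"round") else s_["qpos"],s_["ft_force"])
for n in("top","side"): cv2.imwrite(f"pics/{n}1.png",viewer.camera(n)[...,::-1])
a=cv2.imread("pics/top1.png"); b=cv2.imread("pics/side1.png")
z=lambda im,x,y,w,h,k:cv2.resize(im[y:y+h,x:x+w],None,fx=k,fy=k,interpolation=cv2.INTER_CUBIC)
# overlay predicted elbow outline
p,r=load(); q=[p[0]-.022,p[1],-np.pi/2,p[2]-.076]
for n,im in(("top",a),("side",b)):
    for bx in ELBOW:
        h=cv2.convexHull(np.round((proj(n,place(bx,q)))*16).astype(np.int32)); cv2.polylines(im,[h],True,(0,0,255),1,shift=4)
cv2.imwrite("pics/v1.png",np.hstack([z(a,300,155,70,100,5),z(b,250,160,90,100,5)]))
E
```

```text
[ 0.60618071 -0.09177039  0.14961388] [-0.27  0.28  1.72  0.    1.14 -0.27] [0.09944837 1.02111975 0.05994837]
```

View pics/v1.png

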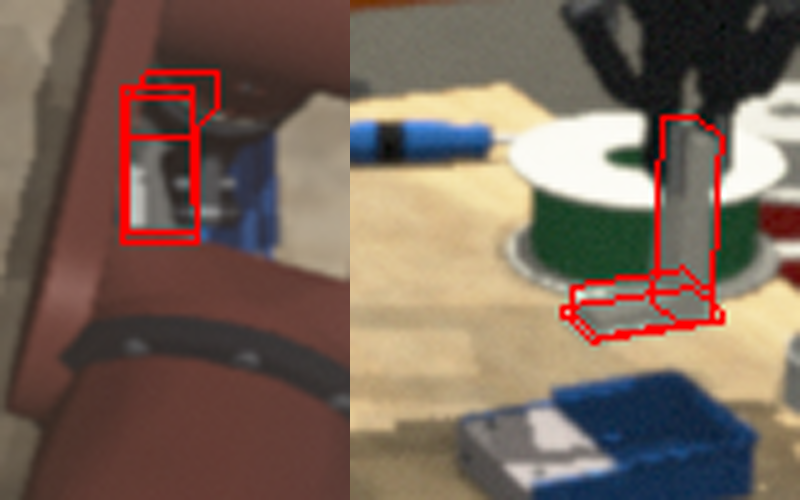

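```bash
python3 - <<'E'
from run1 import *; from plan import load,T
b=cv2.imread("pics/side1.png"); S=hs(b)[...,1]; p,r=load(); q=[p[0]-.022,p[1],-np.pi/2,p[2]-.076]
print(S[208,305:332].astype(int))
for v in range(204,213,2):
    c=S[v,300:335]; w=c<75 if 0 else c<np.nan
up=place(ELBOW[2],q); 
def predcols(v):
    m=sil("side",ELBOW,q,(300,195,40,25)); row=m[v-195]; return row
for v in(204,208,212):
    row=predcols(v); i=np.where(row>.5)[0]; print(v,"pred",300+i[0]-(row[i[0]-1]),300+i[-1]+row[min(i[-1]+1,39)], S[v,308:316].astype(int),S[v,320:330].astype(int))
# fit x offset of elbow in side img by toe part over wood
r_=(288,200,50,32); x,y,w,h=r_; m=np.clip((55-S[y:y+h,x:x+w])/30+.5,0,1); 
row=m; print("mask sum",m.sum(), sil("side",ELBOW,q,r_).sum())
mm=keep(m,300-x,222-y)
for dx in np.arange(-4,4.1,1): print(dx,[round(np.abs(sil("side",ELBOW,[q[0]+dx/1e3,q[1],q[2],q[3]+dz/1e3],r_)-mm).sum(),1) for dz in(-3,-2,-1,0,1,2,3)])
E
```

```text
[155 137 150 143 115  56  23  19  26  28  25  22  27  27  21  25  28  57
 139 143 131 143 143 166 144  81  41]
204 pred 311.0 322.3764705882353 [147 152  77  31  25  22  19  27] [ 25  23  42  95 159 159 151 127 133 141]
208 pred 311.0 322.12549019607843 [143 115  56  23  19  26  28  25] [ 25  28  57 139 143 131 143 143 166 144]
212 pred 311.0 322.0 [144  85  37  26  26  26  26  28] [ 30  30  47 120 158 140 137 146 124  84]
mask sum 655.9000000000001 495.3921568627451
-4.0 [np.float64(246.1), np.float64(228.1), np.float64(210.9), np.float64(205.3), np.float64(213.5), np.float64(224.7), np.float64(239.1)]
-3.0 [np.float64(232.0), np.float64(213.8), np.float64(197.3), np.float64(192.1), np.float64(200.7), np.float64(214.4), np.float64(230.4)]
-2.0 [np.float64(223.3), np.float64(205.2), np.float64(188.6), np.float64(183.4), np.float64(193.9), np.float64(209.1), np.float64(226.0)]
-1.0 [np.float64(220.0), np.float64(201.9), np.float64(185.0), np.float64(182.0), np.float64(194.4), np.float64(210.6), np.float64(226.9)]
0.0 [np.float64(227.7), np.float64(209.4), np.float64(194.2), np.float64(192.5), np.float64(205.9), np.float64(221.3), np.float64(237.8)]
1.0 [np.float64(237.3), np.float64(220.5), np.float64(206.6), np.float64(205.5), np.float64(218.1), np.float64(233.7), np.float64(249.9)]
2.0 [np.float64(249.1), np.float64(234.2), np.float64(220.6), np.float64(219.3), np.float64(231.1), np.float64(246.2), np.float64(261.9)]
3.0 [np.float64(262.5), np.float64(247.9), np.float64(234.6), np.float64(233.0), np.float64(244.4), np.float64(258.5), np.float64(273.8)]
4.0 [np.float64(277.7), np.float64(263.0), np.float64(249.5), np.float64(247.6), np.float64(258.3), np.float64(272.1), np.float64(286.5)]
```

```bash
python3 - <<'E'
from run1 import *; from plan import T
S=cv2.GaussianBlur(hs(s)[...,1],(0,0),.5)
pts=[]
for v in range(243,252):
    c=S[v,284:310]; lo,hi=c.min(),c.max(); mid=(lo+hi)/2; j=c.argmin(); i=j+np.where(c[j:]>mid)[0][0]; pts.append((284+i-1+(mid-c[i-1])/(c[i]-c[i-1]),v))
pts=np.array(pts); print(pts.round(2).tolist())
G=np.array([ground("side",u,v,.026) for u,v in pts]); print("x of edge",(G[:,0]).round(4),"y",G[:,1].round(4)); k=np.polyfit(G[:,1],G[:,0],1); print("yaw",np.degrees(-np.arctan(k[0])),"x at mid",np.polyval(k,T[1]),"=> tray x",np.polyval(k,T[1])+.0115)
pt=[(u,np.polyval([-1.2597e-2,209.025],u)) for u in(324,337,350)]; g=np.array([ground("top",a,b,.026) for a,b in pt]); print("top edge x",g[:,0].round(4),"=> tray x",g[1,0]+.0115)
E
```

```text
[[293.98, 243.0], [295.19, 244.0], [296.18, 245.0], [297.25, 246.0], [298.1, 247.0], [298.75, 248.0], [299.64, 249.0], [300.72, 250.0], [301.7, 251.0]]
x of edge [0.5496 0.5499 0.5497 0.5497 0.5492 0.5483 0.5478 0.5479 0.5477] y [-0.0914 -0.0977 -0.1037 -0.1097 -0.1155 -0.1211 -0.1268 -0.1327 -0.1385]
yaw -3.085728335654195 x at mid 0.5490366574467808 => tray x 0.5605366574467807
top edge x [0.5488 0.549  0.5493] => tray x 0.560537884626681
```

```bash
sed -i 's/^T=.*/T=np.array([.561,-.1112]); TY=0.0/' plan.py; cat >> plan.py <<'E'
def E(X,Z,deg,side,w=76.,u=22.):
    a=np.radians(deg); return (np.array([T[0]+(X+u*np.cos(a)-w*np.sin(a))/1e3, T[1]+side*.019, (Z+u*np.sin(a)+w*np.cos(a))/1e3]), R0(0.0,a))
E
python3 - <<'E'
from plan import *
go([(*E(26,55,28.8,1),None),(*E(26,28,28.8,1),2)],1,hold=1)
go([(*E(26,23,25,1),1),(*E(24,21,23.8,1),1),(*E(22,20,23.8,1),1),(*E(20,19,22.5,1),1)],1,hold=1)
go([(*E(20,17,18.8,1),1),(*E(19,15,16.2,1),1),(*E(19,14,13.8,1),1),(*E(18,12,11.2,1),1)],1,hold=1)
E
```

```text
meas-cmd mm [0.5 1.  0.9] deg [-0.1  0.1  0.2] F [-0.6  0.5  0.1] gap 15.3 t 4.95 q [-0.27  0.28  1.71  0.    1.14 -0.27]
[[1, [0.09, -0.19, 0.0], [0.0, 0.0, 0.9]], [1, [0.18, -0.37, -0.01], [0.0, 0.0, 1.8]], [1, [0.27, -0.56, -0.01], [0.0, 0.0, 2.7]], [1, [0.36, -0.74, -0.01], [0.0, 0.0, 3.6]], [1, [0.63, -0.74, -0.01], [0.0, 0.0, 3.6]]]
[[1, [0.23, -0.13, 0.0], [0.0, 0.0, 0.0]], [1, [0.23, -0.13, 0.0], [0.0, 0.0, 0.0]]]
meas-cmd mm [37.6  0.5 45.6] deg [ -0.    0.1 -28.6] F [-0.6  0.5  0.1] gap 15.3 t 4.95 q [-0.27  0.28  1.71  0.    1.14 -0.27]
[[1, [0.12, 0.05, 0.0], [0.0, 0.0, -0.48]], [1, [0.15, 0.03, 0.0], [0.0, 0.0, -0.63]], [1, [0.15, -0.02, 0.0], [0.0, 0.0, -0.63]], [1, [0.16, -0.03, 0.0], [0.0, 0.0, -0.79]], [1, [0.16, -0.03, 0.0], [0.0, 0.0, -0.79]]]
meas-cmd mm [35.1  0.5 53.4] deg [ -0.    0.1 -22.3] F [-0.6  0.5  0.1] gap 15.3 t 4.95 q [-0.27  0.28  1.71  0.    1.14 -0.27]
[[1, [0.07, 0.08, 0.0], [0.0, 0.0, -0.46]], [1, [0.12, 0.12, 0.0], [0.0, 0.0, -0.79]], [1, [0.17, 0.17, 0.0], [0.0, 0.0, -1.09]], [1, [0.23, 0.2, 0.0], [0.0, 0.0, -1.41]], [1, [0.23, 0.2, 0.0], [0.0, 0.0, -1.41]]]
```

Request:
carry_out(motion=[[1, [0.09, -0.19, 0.0], [0.0, 0.0, 0.9]], [1, [0.18, -0.37, -0.01], [0.0, 0.0, 1.8]], [1, [0.27, -0.56, -0.01], [0.0, 0.0, 2.7]], [1, [0.36, -0.74, -0.01], [0.0, 0.0, 3.6]], [1, [0.63, -0.74, -0.01], [0.0, 0.0, 3.6]]])

```text
time_s: 5.58
position: [0.5672, -0.0907, 0.1174]
tool_rot: [1.408, 0.833, -0.831]
ft_force: [-0.6, -0.5, 0.1]
finger_gap: 0.0151
```

Request:
carry_out(motion=[[1, [0.23, -0.13, 0.0], [0.0, 0.0, 0.0]], [1, [0.23, -0.13, 0.0], [0.0, 0.0, 0.0]]])

```text
time_s: 5.82
position: [0.5703, -0.0915, 0.1043]
tool_rot: [1.407, 0.833, -0.83]
ft_force: [-0.6, 0.2, -0.1]
finger_gap: 0.0148
```

```bash
python3 - <<'E'
from run1 import *; from plan import *
s_=sense(); print(s_["position"],s_["ft_force"])
b=viewer.camera("side")[...,::-1].copy(); cv2.imwrite("pics/side2.png",b)
c=b.copy(); a=np.radians(28.8); R=np.array([[np.cos(a),0,-np.sin(a)],[0,1,0],[np.sin(a),0,np.cos(a)]])
for bx in ELBOW:
    v=np.c_[bx[:,1],-bx[:,0],bx[:,2]]@R.T+[T[0]+.026,T[1]+.019,.028]
    cv2.polylines(c,[cv2.convexHull(np.round(proj("side",v)*16).astype(np.int32))],True,(0,0,255),1,shift=4)
for X,Y0,Y1,Z in((-11.5,-38,38,26),(59,-42,42,33),(-58,-38,38,26)): 
    q=np.round(proj("side",np.array([[T[0]+X/1e3,T[1]+Y/1e3,Z/1e3] for Y in(Y0,Y1)]))*16).astype(int); cv2.line(c,tuple(map(int,q[0])),tuple(map(int,q[1])),(0,255,255),1,shift=4)
z=lambda im:cv2.resize(im[190:275,260:340],None,fx=5,fy=5,interpolation=cv2.INTER_CUBIC)
cv2.imwrite("pics/v2.png",np.hstack([z(b),z(c)]))
E
```

```text
[ 0.57031167 -0.09154575  0.10433802] [-0.64237382  0.20601042 -0.11218338]
```

View pics/v2.png

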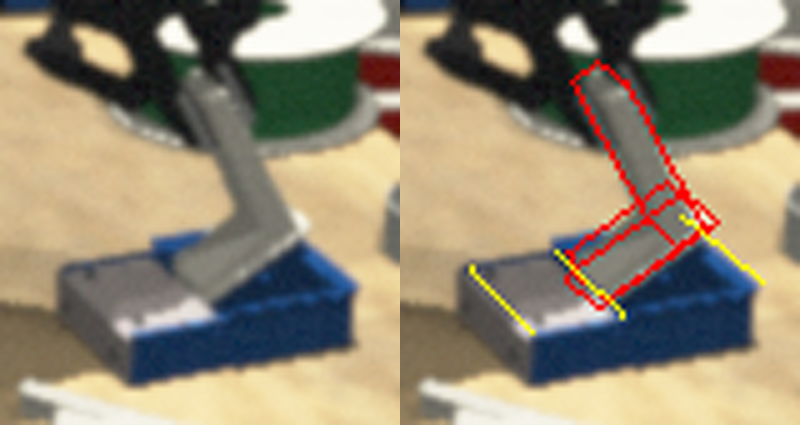

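Request:
carry_out(motion=[[1, [0.12, 0.05, 0.0], [0.0, 0.0, -0.48]], [1, [0.15, 0.03, 0.0], [0.0, 0.0, -0.63]], [1, [0.15, -0.02, 0.0], [0.0, 0.0, -0.63]], [1, [0.16, -0.03, 0.0], [0.0, 0.0, -0.79]], [1, [0.16, -0.03, 0.0], [0.0, 0.0, -0.79]]])

```text
time_s: 6.5
position: [0.5718, -0.0916, 0.0971]
tool_rot: [1.371, 0.915, -0.914]
ft_force: [-0.1, -0.7, 0.3]
finger_gap: 0.0149
```

Request:
carry_out(motion=[[1, [0.07, 0.08, 0.0], [0.0, 0.0, -0.46]], [1, [0.12, 0.12, 0.0], [0.0, 0.0, -0.79]], [1, [0.12, 0.12, 0.0], [0.0, 0.0, -0.79]]])

```text
time_s: 6.88
position: [0.5799, -0.0917, 0.0937]
tool_rot: [1.331, 0.999, -0.997]
ft_force: [-0.8, -0.6, 2.1]
finger_gap: 0.015
```

```bash
cat >> plan.py <<'E'
def setcmd(p,R): json.dump(dict(p=list(map(float,p)),r=R.as_rotvec().tolist()),open(F,"w"))
E
python3 - <<'E'
from plan import *
setcmd(*E(19,15,16.2,1))
go([(*E(18.5,14.2,13.8,1),1),(*E(18,12.3,11.2,1),1)],1,hold=1)
E
```

```text
meas-cmd mm [-0.1  0.5 -0.4] deg [-0.   0.1  0. ] F [-0.8 -0.6  2.1] gap 15.0 t 6.88 q [-0.32  0.17  2.    0.14  0.7  -0.42]
[[1, [0.03, 0.05, 0.0], [0.0, 0.0, -0.3]], [1, [0.09, 0.1, 0.0], [0.0, 0.0, -0.63]], [1, [0.09, 0.1, 0.0], [0.0, 0.0, -0.63]]]
```

Request:
carry_out(motion=[[1, [0.03, 0.05, 0.0], [0.0, 0.0, -0.3]], [1, [0.09, 0.1, 0.0], [0.0, 0.0, -0.63]], [1, [0.09, 0.1, 0.0], [0.0, 0.0, -0.63]]])

```text
time_s: 7.25
position: [0.5857, -0.0915, 0.0906]
tool_rot: [1.297, 1.065, -1.063]
ft_force: [0.7, -0.5, -0.6]
finger_gap: 0.0148
```

```bash
python3 - <<'E'
from plan import *
go([(*E(18,10.2,7.5,1),1),(*E(17,8.2,3.7,1),1),(*E(16,6.2,0,1),1)],1,hold=1)
go([(*E(-10,6,0,1),3)],1,hold=1)
E
```

```text
meas-cmd mm [-0.3  0.7 -0.6] deg [0.  0.1 0.1] F [ 0.7 -0.5 -0.6] gap 14.8 t 7.25 q [-0.3   0.22  1.93  0.08  0.8  -0.36]
[[1, [0.07, 0.09, 0.0], [0.0, 0.0, -0.46]], [1, [0.15, 0.16, 0.0], [0.0, 0.0, -0.93]], [1, [0.23, 0.22, 0.0], [0.0, 0.0, -1.4]], [1, [0.23, 0.22, 0.0], [0.0, 0.0, -1.4]]]
meas-cmd mm [-13.3   0.7   8.5] deg [ 0.   0.1 11.3] F [ 0.7 -0.5 -0.6] gap 14.8 t 7.25 q [-0.3   0.22  1.93  0.08  0.8  -0.36]
[[1, [0.0, -0.17, 0.0], [0.0, 0.0, 0.0]], [1, [0.0, -0.35, 0.0], [0.0, 0.0, 0.0]], [1, [0.0, -0.52, 0.0], [0.0, 0.0, 0.0]], [1, [0.0, -0.52, 0.0], [0.0, 0.0, 0.0]]]
```

Request:
carry_out(motion=[[1, [0.07, 0.09, 0.0], [0.0, 0.0, -0.46]], [1, [0.15, 0.16, 0.0], [0.0, 0.0, -0.93]], [1, [0.23, 0.22, 0.0], [0.0, 0.0, -1.4]], [1, [0.23, 0.22, 0.0], [0.0, 0.0, -1.4]]])

```text
time_s: 7.75
position: [0.5991, -0.0915, 0.0813]
tool_rot: [1.211, 1.21, -1.207]
ft_force: [-0.4, -0.0, -0.1]
finger_gap: 0.0151
```

Request:
carry_out(motion=[[1, [0.0, -0.17, 0.0], [0.0, 0.0, 0.0]], [1, [0.0, -0.35, 0.0], [0.0, 0.0, 0.0]], [1, [0.0, -0.52, 0.0], [0.0, 0.0, 0.0]], [1, [0.0, -0.52, 0.0], [0.0, 0.0, 0.0]]])

```text
time_s: 8.25
position: [0.5715, -0.0915, 0.0817]
tool_rot: [1.211, 1.21, -1.209]
ft_force: [-0.5, -0.1, -0.7]
finger_gap: 0.0149
```

Request:
carry_out(motion=[[1, [0.02, -0.06, 0.0], [0.0, 0.0, 0.0]], [1, [0.02, -0.12, 0.0], [0.0, 0.0, 0.0]], [1, [0.02, -0.12, 0.0], [0.0, 0.0, 0.0]]])

```text
time_s: 8.62
position: [0.5668, -0.0917, 0.081]
tool_rot: [1.21, 1.21, -1.209]
ft_force: [-0.8, -0.4, 1.2]
finger_gap: 0.0149
```

Request:
carry_out(motion=[[1, [0.01, 0.0, 0.0], [0.0, 0.0, 0.0]], [1, [0.01, -0.02, 0.0], [0.0, 0.0, 0.0]], [1, [0.01, -0.04, 0.0], [0.0, 0.0, 0.0]], [1, [0.01, -0.04, 0.0], [0.0, 0.0, 0.0]]])

```text
time_s: 9.12
position: [0.5659, -0.0918, 0.0809]
tool_rot: [1.211, 1.208, -1.207]
ft_force: [1.0, -0.0, 3.4]
finger_gap: 0.015
```

Request:
carry_out(motion=[[1, [0.0, -0.01, 0.0], [0.0, 0.0, 0.0]], [1, [0.0, -0.02, 0.0], [0.0, 0.0, 0.0]], [1, [0.0, -0.02, 0.0], [0.0, 0.0, 0.0]]])

```text
time_s: 9.5
position: [0.5646, -0.0918, 0.0809]
tool_rot: [1.211, 1.208, -1.208]
ft_force: [3.0, -0.4, 4.8]
finger_gap: 0.0152
```

Request:
carry_out(motion=[[1, [-0.01, -0.01, 0.0], [0.0, 0.0, 0.0]], [1, [-0.01, -0.02, 0.0], [0.0, 0.0, 0.0]], [1, [-0.01, -0.02, 0.0], [0.0, 0.0, 0.0]]])

```text
time_s: 9.88
position: [0.563, -0.0916, 0.0809]
tool_rot: [1.211, 1.21, -1.208]
ft_force: [1.1, -0.5, 5.6]
finger_gap: 0.0149
```

Request:
carry_out(motion=[[1, [0.0, -0.01, 0.0], [0.0, 0.0, 0.0]], [1, [0.0, -0.01, 0.0], [0.0, 0.0, 0.0]]])

```text
time_s: 10.12
position: [0.5626, -0.0916, 0.0809]
tool_rot: [1.211, 1.21, -1.208]
ft_force: [2.1, 0.2, 4.7]
finger_gap: 0.0146
```

Request:
carry_out(motion=[[1, [-0.01, -0.01, 0.0], [0.0, 0.0, 0.0]], [1, [-0.01, -0.02, 0.0], [0.0, 0.0, 0.0]], [1, [-0.01, -0.02, 0.0], [0.0, 0.0, 0.0]]])

```text
time_s: 10.5
position: [0.5622, -0.0916, 0.0812]
tool_rot: [1.211, 1.208, -1.207]
ft_force: [6.0, 0.6, 0.8]
finger_gap: 0.015
```

Request:
carry_out(motion=[[1, [0.0, -0.01, 0.0], [0.0, 0.0, 0.0]], [1, [0.0, -0.01, 0.0], [0.0, 0.0, 0.0]]])

```text
time_s: 10.75
position: [0.5621, -0.0916, 0.0813]
tool_rot: [1.212, 1.207, -1.206]
ft_force: [5.1, 0.7, 0.7]
finger_gap: 0.0149
```

Request:
carry_out(motion=[[1, [0.01, 0.0, 0.0], [0.0, 0.0, 0.0]], [0.2, [0.01, 0.01, 0.0], [0.0, 0.0, 0.0]], [0.0, [0.01, 0.01, 0.0], [0.0, 0.0, 0.0]], [0.0, [0.01, 0.01, 0.0], [0.0, 0.0, 0.0]], [0.0, [0.01, 0.01, 0.0], [0.0, 0.0, 0.0]]])

```text
time_s: 11.38
position: [0.5605, -0.0915, 0.0802]
tool_rot: [1.21, 1.212, -1.21]
ft_force: [0.5, -0.3, 0.2]
finger_gap: 0.043
```

```bash
sed -i 's/^T=.*/T=np.array([.559,-.1112]); TY=0.0/' plan.py; python3 - <<'E'
from plan import *
s=sense(); print(s["position"],s["finger_gap"],s["ft_force"])
setcmd([.5615,.0002-.0925,.081],R0(0.0))
c=-2.1738; yb=-3.7446+np.pi/2; print("yaw y dir",yb); B=np.array([.420,.2198])+.022*np.array([np.cos(yb),np.sin(yb)]); print(B)
R=R0(yb)
go([([.5615,-.0923,.20],R0(0.0),2),([.52,-.02,.2],R0(-.35),2),([*B,.20],R,None),([*B,.076],R,4)],-1,hold=1)
E
```

```text
[ 0.56052443 -0.09149039  0.08018632] 0.04295383356852061 [ 0.52024964 -0.34307176  0.23831452]
yaw y dir -2.1738036732051036
[0.40752332 0.20168006]
meas-cmd mm [-1.   0.8 -0.8] deg [ 0.   0.1 -0.1] F [ 0.5 -0.3  0.2] gap 43.0 t 11.38 q [-0.29  0.29  1.86  0.    1.   -0.29]
[[-1, [-1.19, 0.0, 0.0], [0.0, 0.0, 0.0]], [-1, [-2.38, 0.0, 0.0], [0.0, 0.0, 0.0]], [-1, [-2.38, -0.41, -0.72], [1.25, 0.0, 0.0]], [-1, [-2.38, -0.83, -1.45], [2.51, 0.0, 0.0]], [-1, [-2.38, -1.03, -1.85], [3.69, 0.0, 0.0]]]
[[-1, [0.0, -0.38, -0.25], [1.19, 0.0, 0.0]], [-1, [0.0, -0.76, -0.5], [2.38, 0.0, 0.0]], [-1, [0.0, -1.13, -0.75], [3.57, 0.0, 0.0]], [-1, [0.0, -1.51, -1.0], [4.75, 0.0, 0.0]], [-1, [0.0, -1.89, -1.25], [5.94, 0.0, 0.0]]]
[[-1, [0.0, -0.43, 0.11], [1.19, 0.0, 0.0]], [-1, [0.0, -0.87, 0.22], [2.38, 0.0, 0.0]], [-1, [0.0, -1.31, 0.33], [3.56, 0.0, 0.0]], [-1, [0.0, -1.75, 0.43], [4.75, 0.0, 0.0]], [-1, [0.0, -2.19, 0.54], [5.94, 0.0, 0.0]]]
[[-1, [0.62, 0.0, 0.0], [0.0, 0.0, 0.0]], [-1, [1.24, 0.0, 0.0], [0.0, 0.0, 0.0]], [-1, [1.86, 0.0, 0.0], [0.0, 0.0, 0.0]], [-1, [2.48, 0.0, 0.0], [0.0, 0.0, 0.0]], [-1, [2.48, 0.0, 0.0], [0.0, 0.0, 0.0]]]
```

Request:
carry_out(motion=[[0, [-1.19, 0.0, 0.0], [0.0, 0.0, 0.0]], [-1, [-2.38, 0.0, 0.0], [0.0, 0.0, 0.0]], [-1, [-2.38, -0.41, -0.72], [1.25, 0.0, 0.0]], [-1, [-2.38, -0.83, -1.45], [2.51, 0.0, 0.0]], [-1, [-2.38, -1.03, -1.85], [3.69, 0.0, 0.0]]])

```text
time_s: 12.0
position: [0.5084, 0.0022, 0.1998]
tool_rot: [1.582, 0.919, -1.582]
ft_force: [-0.2, 0.2, 0.6]
finger_gap: 0.0852
```

Request:
carry_out(motion=[[-1, [0.0, -0.38, -0.25], [1.19, 0.0, 0.0]], [-1, [0.0, -0.76, -0.5], [2.38, 0.0, 0.0]], [-1, [0.0, -1.13, -0.75], [3.57, 0.0, 0.0]], [-1, [0.0, -1.51, -1.0], [4.75, 0.0, 0.0]], [-1, [0.0, -1.89, -1.25], [5.94, 0.0, 0.0]]])

```text
time_s: 12.62
position: [0.4577, 0.1022, 0.2]
tool_rot: [2.105, 0.234, -2.106]
ft_force: [-0.3, 0.2, -0.1]
finger_gap: 0.0853
```

Request:
carry_out(motion=[[-1, [0.0, -0.43, 0.11], [1.19, 0.0, 0.0]], [-1, [0.0, -0.87, 0.22], [2.38, 0.0, 0.0]], [-1, [0.0, -1.31, 0.33], [3.56, 0.0, 0.0]], [-1, [0.0, -1.75, 0.43], [4.75, 0.0, 0.0]], [-1, [0.0, -2.19, 0.54], [5.94, 0.0, 0.0]]])

```text
time_s: 13.25
position: [0.407, 0.2029, 0.2001]
tool_rot: [-1.873, 0.588, 1.874]
ft_force: [-0.1, 0.0, 0.5]
finger_gap: 0.0856
```

```bash
python3 - <<'E'
from run1 import *; from plan import sense
s_=sense(); print(s_["position"],s_["qpos"],s_["tool_rot"])
for n in("side",): cv2.imwrite(f"pics/{n}3.png",viewer.camera(n)[...,::-1])
b=cv2.imread("pics/side3.png"); z=lambda im,x,y,w,h,k:cv2.resize(im[y:y+h,x:x+w],None,fx=k,fy=k,interpolation=cv2.INTER_CUBIC)
cv2.imwrite("pics/v3.png",np.hstack([z(b,260,190,80,85,5),z(b,165,140,80,85,5)]))
E
```

```text
[0.40695383 0.20287119 0.20013795] [ 3.07119020e-01 -1.14522484e-01  2.04203892e+00  1.27562289e-03
  1.21397708e+00  2.48643468e+00] [-1.87268968  0.58767085  1.8738775 ]
```

View pics/v3.png

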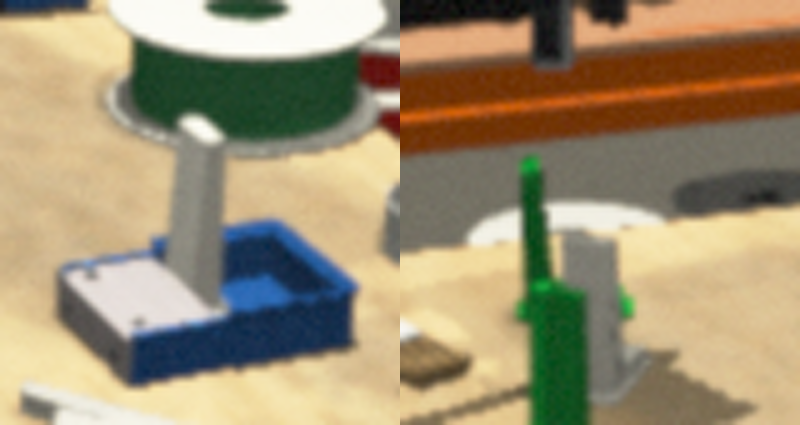

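```bash
python3 - <<'E'
from run1 import *
H=hs(t); r=(225,265,40,42); x,y,w,h=r; C=H[y:y+h,x:x+w]; m=((C[...,0]>40)&(C[...,0]<85)&(C[...,1]>90)).astype(float); m=keep(m,247-x,291-y)
g=ground("top",244,289,.02)
best=min((fit(ELBOW,[g[0],g[1],a],[("top",r,m)]) for a in np.arange(0,6.3,.8)),key=lambda r:r.fun); q=best.x; print(q,best.fun,m.sum())
up=place(np.array([[a,b,95] for a in(-15,15) for b in(14,30)])/1e3,q); print(up.round(3).tolist())
for gap in(85,43):
    d=np.array([np.cos(-2.1738),np.sin(-2.1738)]); n=np.array([-d[1],d[0]]); F=[np.array([.4075,.2017])+d*(gap/2e3+.0145)+n*k for k in(-.012,.012)]; print(gap,F)
E
```

```text
[0.34919372 0.11445731 5.35388788] 155.4705882352941 297.0
[[0.351, 0.135, 0.095], [0.364, 0.144, 0.095], [0.369, 0.111, 0.095], [0.382, 0.12, 0.095]]
85 [array([0.36529059, 0.16155818]), array([0.38505785, 0.14794733])]
43 [array([0.37720009, 0.17885454]), array([0.39696735, 0.16524368])]
```

Request:
carry_out(motion=[[0, [0.0, 0.0, 0.0], [0.0, 0.0, 0.0]], [0, [0.62, 0.0, 0.0], [0.0, 0.0, 0.0]], [0, [1.24, 0.0, 0.0], [0.0, 0.0, 0.0]], [0, [1.86, 0.0, 0.0], [0.0, 0.0, 0.0]], [0, [2.48, 0.0, 0.0], [0.0, 0.0, 0.0]]])

```text
time_s: 13.92
position: [0.4082, 0.2017, 0.0754]
tool_rot: [-1.878, 0.582, 1.877]
ft_force: [-0.4, -1.0, -0.8]
finger_gap: 0.0429
```

Request:
carry_out(motion=[[0, [0.0, 0.0, 0.0], [0.0, 0.0, 0.0]], [1, [0.0, 0.0, 0.0], [0.0, 0.0, 0.0]], [1, [0.0, 0.0, 0.0], [0.0, 0.0, 0.0]], [1, [0.0, 0.0, 0.0], [0.0, 0.0, 0.0]], [1, [0.0, 0.0, 0.0], [0.0, 0.0, 0.0]]])

```text
time_s: 14.55
position: [0.4092, 0.2029, 0.0778]
tool_rot: [-1.879, 0.581, 1.874]
ft_force: [-0.1, -0.1, 5.3]
finger_gap: 0.0148
```

```bash
python3 - <<'E'
from plan import *
s=sense(); print(s["position"],s["finger_gap"],s["ft_force"]); p,r=load()
go([(p+[0,0,.11],r,2),([.50,.08,.185],R0(-1.1),None),([T[0]+.03,T[1]-.019,.18],R0(0.0),None),(*E(26,55,28.8,-1),None),(*E(26,28,28.8,-1),2)],1,hold=1)
E
```

```text
[0.40915624 0.20292812 0.07778815] 0.014801718809873457 [-0.1343316  -0.10926029  5.30458082]
meas-cmd mm [1.5 1.1 1.8] deg [-0.   0.1 -0.2] F [-0.1 -0.1  5.3] gap 14.8 t 14.55 q [0.31 0.07 2.12 0.   0.94 2.48]
[[1, [-1.1, 0.0, 0.0], [0.0, 0.0, 0.0]], [1, [-2.2, 0.0, 0.0], [0.0, 0.0, 0.0]], [1, [-2.2, 0.14, -0.41], [-1.1, 0.0, 0.0]], [1, [-2.19, 0.27, -0.83], [-2.2, 0.0, 0.0]], [1, [-2.19, 0.41, -1.24], [-3.3, 0.0, 0.0]]]
[[1, [0.0, 0.31, -0.31], [-1.1, 0.0, 0.0]], [1, [0.0, 0.62, -0.62], [-2.19, 0.0, 0.0]], [1, [0.01, 0.92, -0.93], [-3.29, 0.0, 0.0]], [1, [0.01, 1.23, -1.24], [-4.39, 0.0, 0.0]], [1, [0.02, 1.79, -1.58], [-5.52, 0.0, 0.0]]]
[[1, [0.02, 0.64, 0.15], [-1.12, 0.0, 0.0]], [1, [0.03, 1.27, 0.29], [-2.25, 0.0, 0.0]], [1, [0.05, 1.91, 0.44], [-3.37, 0.0, 0.0]], [1, [0.06, 2.54, 0.59], [-4.5, 0.0, 0.0]], [1, [0.08, 3.18, 0.73], [-5.62, 0.0, 0.0]]]
[[1, [0.01, 0.34, 0.55], [-1.13, 0.0, 0.0]], [1, [0.25, 0.24, 0.57], [-1.13, 0.07, 0.9]], [1, [0.49, 0.13, 0.59], [-1.12, 0.14, 1.8]], [1, [0.73, 0.02, 0.6], [-1.12, 0.21, 2.69]], [1, [0.97, -0.08, 0.62], [-1.11, 0.28, 3.59]]]
[[1, [0.23, -0.13, 0.0], [0.0, 0.0, 0.0]], [1, [0.47, -0.26, 0.0], [0.0, 0.0, 0.0]], [1, [0.47, -0.26, 0.0], [0.0, 0.0, 0.0]]]
```

```bash
python3 - <<'E'
from plan import *
setcmd([.4075,.2017,.076],R0(-2.1738)); p,r=load()
go([(p+[0,0,.11],r,2),([.50,.08,.215],R0(-1.1),None),([T[0]+.03,T[1]-.019,.215],R0(0.0),None),(*E(26,55,28.8,-1,77.5),None),(*E(26,28,28.8,-1,77.5),2)],1,hold=1)
E
```

```text
meas-cmd mm [1.7 1.2 1.8] deg [ 0.   0.1 -0.2] F [-0.1 -0.1  5.3] gap 14.8 t 14.55 q [0.31 0.07 2.12 0.   0.94 2.48]
[[1, [-1.1, 0.0, 0.0], [0.0, 0.0, 0.0]], [1, [-2.2, 0.0, 0.0], [0.0, 0.0, 0.0]], [1, [-2.28, 0.14, -0.41], [-1.1, 0.0, 0.0]], [1, [-2.37, 0.27, -0.83], [-2.2, 0.0, 0.0]], [1, [-2.45, 0.41, -1.24], [-3.3, 0.0, 0.0]]]
[[1, [-0.08, 0.31, -0.32], [-1.09, 0.0, 0.0]], [1, [-0.16, 0.62, -0.63], [-2.19, 0.0, 0.0]], [1, [-0.25, 0.92, -0.94], [-3.29, 0.0, 0.0]], [1, [-0.33, 1.23, -1.25], [-4.39, 0.0, 0.0]], [1, [-0.33, 1.79, -1.58], [-5.52, 0.0, 0.0]]]
[[1, [0.0, 0.64, 0.14], [-1.12, 0.0, 0.0]], [1, [0.0, 1.27, 0.29], [-2.25, 0.0, 0.0]], [1, [0.0, 1.91, 0.44], [-3.37, 0.0, 0.0]], [1, [0.0, 2.54, 0.58], [-4.5, 0.0, 0.0]], [1, [0.0, 3.18, 0.73], [-5.62, 0.0, 0.0]]]
[[1, [0.0, 0.34, 0.55], [-1.13, 0.0, 0.0]], [1, [0.41, 0.23, 0.57], [-1.13, 0.07, 0.9]], [1, [0.81, 0.12, 0.59], [-1.12, 0.14, 1.8]], [1, [1.22, 0.02, 0.6], [-1.12, 0.21, 2.69]], [1, [1.63, -0.09, 0.62], [-1.1, 0.28, 3.59]]]
[[1, [0.23, -0.13, 0.0], [0.0, 0.0, 0.0]], [1, [0.47, -0.26, 0.0], [0.0, 0.0, 0.0]], [1, [0.47, -0.26, 0.0], [0.0, 0.0, 0.0]]]
```

Request:
carry_out(motion=[[1, [-1.1, 0.0, 0.0], [0.0, 0.0, 0.0]], [1, [-2.2, 0.0, 0.0], [0.0, 0.0, 0.0]], [1, [-2.28, 0.14, -0.41], [-1.1, 0.0, 0.0]], [1, [-2.37, 0.27, -0.83], [-2.2, 0.0, 0.0]], [1, [-2.45, 0.41, -1.24], [-3.3, 0.0, 0.0]]])

```text
time_s: 15.18
position: [0.4469, 0.1499, 0.1987]
tool_rot: [-2.15, 0.146, 2.15]
ft_force: [0.2, 0.0, -0.2]
finger_gap: 0.0149
```

Request:
carry_out(motion=[[1, [-0.08, 0.31, -0.32], [-1.09, 0.0, 0.0]], [1, [-0.16, 0.62, -0.63], [-2.19, 0.0, 0.0]], [1, [-0.25, 0.92, -0.94], [-3.29, 0.0, 0.0]], [1, [-0.33, 1.23, -1.25], [-4.39, 0.0, 0.0]], [1, [-0.33, 1.79, -1.58], [-5.52, 0.0, 0.0]]])

```text
time_s: 15.8
position: [0.5127, 0.0504, 0.2151]
tool_rot: [1.859, 0.612, -1.857]
ft_force: [-0.4, 0.5, 0.3]
finger_gap: 0.0149
```

Request:
carry_out(motion=[[1, [0.0, 0.64, 0.14], [-1.12, 0.0, 0.0]], [1, [0.0, 1.27, 0.29], [-2.25, 0.0, 0.0]], [1, [0.0, 1.91, 0.44], [-3.37, 0.0, 0.0]], [1, [0.0, 2.54, 0.58], [-4.5, 0.0, 0.0]], [1, [0.0, 3.18, 0.73], [-5.62, 0.0, 0.0]]])

```text
time_s: 16.42
position: [0.5762, -0.1003, 0.2143]
tool_rot: [1.322, 1.135, -1.321]
ft_force: [0.3, 0.5, 0.2]
finger_gap: 0.0155
```

Request:
carry_out(motion=[[1, [0.0, 0.34, 0.55], [-1.13, 0.0, 0.0]], [1, [0.41, 0.23, 0.57], [-1.13, 0.07, 0.9]], [1, [0.81, 0.12, 0.59], [-1.12, 0.14, 1.8]], [1, [1.22, 0.02, 0.6], [-1.12, 0.21, 2.69]], [1, [1.63, -0.09, 0.62], [-1.1, 0.28, 3.59]]])

```text
time_s: 17.05
position: [0.5665, -0.1293, 0.1328]
tool_rot: [1.408, 0.828, -0.83]
ft_force: [1.5, 2.1, 0.2]
finger_gap: 0.0146
```

```bash
python3 - <<'E'
from plan import *
p,r=E(26,55,28.8,-1,77.5); s=sense(); print(((s["position"]-p)*1e3).round(1),np.degrees((r.inv()*Ro.from_rotvec(s["tool_rot"])).as_rotvec()).round(2),s["ft_force"])
b=__import__("cell").viewer.camera("side")[...,::-1]
import cv2; cv2.imwrite("pics/v4.png",cv2.resize(b[160:270,250:345],None,fx=5,fy=5,interpolation=cv2.INTER_CUBIC))
E
```

```text
[-0.5  0.9 -0.7] [ 0.08 -0.03  0.19] [1.529019   2.05160906 0.15630271]
```

View pics/v4.png

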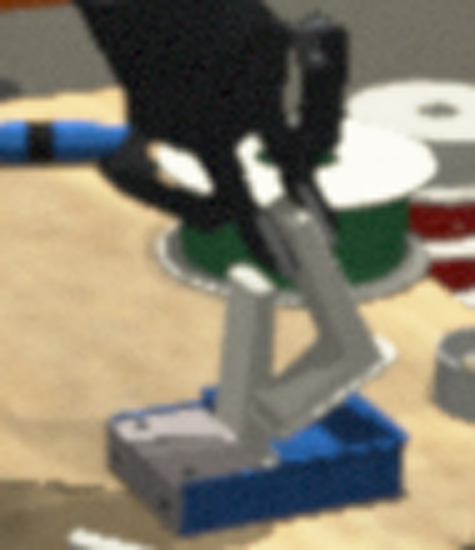

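Request:
carry_out(motion=[[1, [0.0, 0.0, 0.01], [0.0, 0.0, 0.0]], [1, [0.0, 0.0, 0.01], [0.0, 0.0, 0.0]]])

```text
time_s: 17.35
position: [0.5698, -0.1311, 0.1361]
tool_rot: [1.407, 0.828, -0.83]
ft_force: [-0.0, 0.9, 0.1]
finger_gap: 0.0154
```

```bash
python3 - <<'E'
from run1 import *
t2=viewer.camera("top")[...,::-1].copy()
cv2.imwrite("pics/v5.png",cv2.resize(t2[150:250,290:390],None,fx=5,fy=5,interpolation=cv2.INTER_CUBIC))
b=cv2.imread("pics/side3.png"); S=hs(b)[...,1]; x,y,w,h=r=(285,208,35,48); m=keep(np.clip((50-S[y:y+h,x:x+w])/20+.5,0,1),300-x,235-y)
# A's upright pose from side3 (unobstructed), only upright box above ledge
up=[box(-15,15,14,30,24,95)]
m[42:]=0
res=[]
for dx in np.arange(-4,4.1,1):
    for dy in np.arange(-8,8.1,2): 
        a=sil("side",up,[.559-.019+dx/1e3,-.0922+dy/1e3,-np.pi/2,.004],r); a[42:]=0; res.append((np.abs(a-m).sum(),dx,dy))
print(sorted(res)[:6],m.sum())
E
```

```text
[(np.float64(271.6392156862745), np.float64(-4.0), np.float64(-6.0)), (np.float64(272.6745098039216), np.float64(-3.0), np.float64(-4.0)), (np.float64(273.1392156862745), np.float64(-3.0), np.float64(-6.0)), (np.float64(273.32352941176475), np.float64(-4.0), np.float64(-8.0)), (np.float64(273.97843137254904), np.float64(-2.0), np.float64(-4.0)), (np.float64(274.33529411764704), np.float64(-2.0), np.float64(-2.0))] 550.3
```

View pics/v5.png

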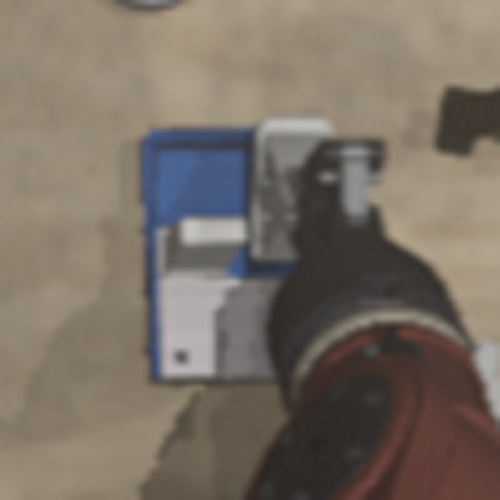

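Request:
carry_out(motion=[[1, [0.23, -0.13, 0.0], [0.0, 0.0, 0.0]], [1, [0.47, -0.26, 0.0], [0.0, 0.0, 0.0]], [1, [0.47, -0.26, 0.0], [0.0, 0.0, 0.0]]])

```text
time_s: 17.77
position: [0.5655, -0.129, 0.1038]
tool_rot: [1.407, 0.836, -0.835]
ft_force: [0.2, 0.5, -0.1]
finger_gap: 0.0149
```

```bash
python3 - <<'E'
from plan import *
import plan
plan.T=T-np.array([0,.0005]); w=77.5
p,r=E(26,28,28.8,-1,w); s=sense(); print(((s["position"]-p)*1e3).round(1),s["ft_force"])
setcmd(p,r)
go([(*E(26,23,25,-1,w),1),(*E(25,21,23.8,-1,w),1),(*E(23,20,23.8,-1,w),1),(*E(21.5,19,22.5,-1,w),1)],1,hold=1)
go([(*E(21,17,18.8,-1,w),1),(*E(20.5,15.2,16.2,-1,w),1)],1,hold=1)
go([(*E(20,14.2,13.8,-1,w),1),(*E(19.5,12.3,11.2,-1,w),1)],1,hold=1)
go([(*E(18.5,10.2,7.5,-1,w),1),(*E(17.5,8.2,3.7,-1,w),1),(*E(16.5,6.2,0,-1,w),1)],1,hold=1)
go([(*E(-12,5.8,0,-1,w),3)],1,hold=1)
E
```

```text
[-1.4  1.7 -2.7] [ 0.1759247   0.53348675 -0.13422222]
meas-cmd mm [-1.4  1.7 -2.7] deg [ 0.1  0.1 -0.3] F [ 0.2  0.5 -0.1] gap 14.9 t 17.77 q [-0.45  0.07  2.15  0.45  0.51 -0.8 ]
[[1, [0.12, 0.05, 0.0], [0.0, 0.0, -0.48]], [1, [0.16, 0.05, 0.0], [0.0, 0.0, -0.63]], [1, [0.16, 0.0, 0.0], [0.0, 0.0, -0.63]], [1, [0.17, 0.0, 0.0], [0.0, 0.0, -0.79]], [1, [0.17, 0.0, 0.0], [0.0, 0.0, -0.79]]]
meas-cmd mm [-5.5  1.7  4.7] deg [0.1 0.1 6. ] F [ 0.2  0.5 -0.1] gap 14.9 t 17.77 q [-0.45  0.07  2.15  0.45  0.51 -0.8 ]
[[1, [0.07, 0.08, 0.0], [0.0, 0.0, -0.46]], [1, [0.12, 0.12, 0.0], [0.0, 0.0, -0.79]], [1, [0.12, 0.12, 0.0], [0.0, 0.0, -0.79]]]
meas-cmd mm [-13.4   1.7   8. ] deg [ 0.1  0.1 12.4] F [ 0.2  0.5 -0.1] gap 14.9 t 17.77 q [-0.45  0.07  2.15  0.45  0.51 -0.8 ]
[[1, [0.04, 0.05, 0.0], [0.0, 0.0, -0.29]], [1, [0.1, 0.1, 0.0], [0.0, 0.0, -0.62]], [1, [0.1, 0.1, 0.0], [0.0, 0.0, -0.62]]]
meas-cmd mm [-19.6   1.7  11.4] deg [ 0.1  0.1 17.3] F [ 0.2  0.5 -0.1] gap 14.9 t 17.77 q [-0.45  0.07  2.15  0.45  0.51 -0.8 ]
[[1, [0.06, 0.07, 0.0], [0.0, 0.0, -0.46]], [1, [0.14, 0.14, 0.0], [0.0, 0.0, -0.94]], [1, [0.22, 0.21, 0.0], [0.0, 0.0, -1.4]], [1, [0.22, 0.21, 0.0], [0.0, 0.0, -1.4]]]
meas-cmd mm [-32.    1.7  20.1] deg [ 0.1  0.2 28.5] F [ 0.2  0.5 -0.1] gap 14.9 t 17.77 q [-0.45  0.07  2.15  0.45  0.51 -0.8 ]
[[1, [0.0, -0.19, 0.0], [0.0, 0.0, 0.0]], [1, [0.0, -0.38, 0.0], [0.0, 0.0, 0.0]], [1, [0.01, -0.57, 0.0], [0.0, 0.0, 0.0]], [1, [0.01, -0.57, 0.0], [0.0, 0.0, 0.0]]]
```

Request:
carry_out(motion=[[1, [0.0, 0.0, 0.0], [0.0, 0.0, 0.0]], [1, [0.0, 0.0, 0.0], [0.0, 0.0, 0.0]], [1, [0.0, 0.0, 0.0], [0.0, 0.0, 0.0]]])

```text
time_s: 18.15
position: [0.5669, -0.1299, 0.1065]
tool_rot: [1.407, 0.832, -0.832]
ft_force: [-0.2, 0.3, -0.7]
finger_gap: 0.0151
```

```bash
python3 - <<'E'
from plan import *
from cell import viewer
for k in range(5):
    s=sense(); print((s["position"]*1e3).round(1),np.degrees((E(26,28,28.8,-1)[1].inv()*Ro.from_rotvec(s["tool_rot"])).as_rotvec()).round(2)); viewer.camera("side")
print((E(26,28,28.8,-1,77.5)[0]*1e3).round(1))
E
```

```text
[ 566.9 -129.9  106.5] [ 0.09  0.03 -0.02]
[ 566.9 -129.9  106.5] [ 0.09  0.02 -0.02]
[ 566.9 -129.9  106.5] [ 0.09  0.02 -0.02]
[ 566.9 -129.9  106.5] [ 0.09  0.02 -0.02]
[ 566.9 -129.9  106.4] [ 0.09  0.02 -0.02]
[ 566.9 -130.2  106.5]
```

Request:
carry_out(motion=[[1, [0.12, 0.05, 0.01], [0.0, 0.0, -0.48]], [1, [0.16, 0.05, 0.01], [0.0, 0.0, -0.63]], [1, [0.16, 0.0, 0.01], [0.0, 0.0, -0.63]], [1, [0.17, 0.0, 0.01], [0.0, 0.0, -0.79]], [1, [0.17, 0.0, 0.01], [0.0, 0.0, -0.79]]])

```text
time_s: 19.02
position: [0.5706, -0.13, 0.0986]
tool_rot: [1.371, 0.917, -0.917]
ft_force: [-0.6, 3.7, 0.8]
finger_gap: 0.0152
```

Request:
carry_out(motion=[[1, [0.0, 0.0, 0.0], [0.0, 0.0, 0.0]], [1, [0.0, 0.0, 0.0], [0.0, 0.0, 0.0]]])

```text
time_s: 19.27
position: [0.5705, -0.1301, 0.0986]
tool_rot: [1.371, 0.917, -0.917]
ft_force: [-1.1, 4.9, 1.1]
finger_gap: 0.0147
```

Request:
carry_out(motion=[[1, [0.0, 0.0, -0.02], [0.0, 0.0, 0.0]], [1, [0.0, 0.0, -0.04], [0.0, 0.0, 0.0]], [1, [0.0, 0.0, -0.04], [0.0, 0.0, 0.0]], [1, [0.0, 0.0, -0.04], [0.0, 0.0, 0.0]]])

```text
time_s: 19.77
position: [0.5714, -0.1289, 0.0992]
tool_rot: [1.371, 0.914, -0.916]
ft_force: [-0.8, -0.2, -0.9]
finger_gap: 0.0147
```

Request:
carry_out(motion=[[1, [0.07, 0.08, 0.0], [0.0, 0.0, -0.46]], [1, [0.12, 0.12, 0.0], [0.0, 0.0, -0.79]], [1, [0.12, 0.12, 0.0], [0.0, 0.0, -0.79]], [1, [0.12, 0.12, 0.0], [0.0, 0.0, -0.79]]])

```text
time_s: 20.27
position: [0.5787, -0.1284, 0.0954]
tool_rot: [1.331, 0.999, -0.999]
ft_force: [0.0, -0.5, -0.9]
finger_gap: 0.0154
```

Request:
carry_out(motion=[[1, [0.04, 0.05, 0.0], [0.0, 0.0, -0.29]], [1, [0.1, 0.1, 0.0], [0.0, 0.0, -0.62]], [1, [0.1, 0.1, 0.0], [0.0, 0.0, -0.62]], [1, [0.1, 0.1, 0.0], [0.0, 0.0, -0.62]]])

```text
time_s: 20.78
position: [0.5845, -0.1283, 0.0919]
tool_rot: [1.297, 1.064, -1.064]
ft_force: [-0.5, 0.6, -0.5]
finger_gap: 0.0146
```

Request:
carry_out(motion=[[1, [0.06, 0.07, 0.0], [0.0, 0.0, -0.46]], [1, [0.14, 0.14, 0.0], [0.0, 0.0, -0.94]], [1, [0.22, 0.21, 0.0], [0.0, 0.0, -1.4]], [1, [0.22, 0.21, 0.0], [0.0, 0.0, -1.4]], [1, [0.22, 0.21, 0.0], [0.0, 0.0, -1.4]]])

```text
time_s: 21.4
position: [0.5967, -0.1283, 0.0832]
tool_rot: [1.211, 1.21, -1.21]
ft_force: [-0.2, -0.1, -0.1]
finger_gap: 0.015
```

Request:
carry_out(motion=[[1, [0.0, -0.19, 0.0], [0.0, 0.0, 0.0]], [1, [0.0, -0.38, 0.0], [0.0, 0.0, 0.0]], [1, [0.01, -0.57, 0.0], [0.0, 0.0, 0.0]], [1, [0.01, -0.6, 0.0], [0.0, 0.0, 0.0]], [1, [0.01, -0.6, 0.0], [0.0, 0.0, 0.0]]])

```text
time_s: 22.02
position: [0.5674, -0.1285, 0.0831]
tool_rot: [1.211, 1.209, -1.21]
ft_force: [-0.5, -0.3, -0.6]
finger_gap: 0.015
```

Request:
carry_out(motion=[[1, [0.0, -0.02, 0.0], [0.0, 0.0, 0.0]], [1, [0.0, -0.04, 0.0], [0.0, 0.0, 0.0]], [1, [0.01, -0.05, 0.0], [0.0, 0.0, 0.0]], [1, [0.01, -0.05, 0.0], [0.0, 0.0, 0.0]]])

```text
time_s: 22.52
position: [0.565, -0.1284, 0.0824]
tool_rot: [1.211, 1.21, -1.21]
ft_force: [0.1, 0.5, -1.7]
finger_gap: 0.0152
```

Request:
carry_out(motion=[[1, [0.0, -0.02, 0.0], [0.0, 0.0, 0.0]], [1, [0.0, -0.04, 0.0], [0.0, 0.0, 0.0]], [1, [0.0, -0.05, 0.0], [0.0, 0.0, 0.0]], [1, [0.0, -0.05, 0.0], [0.0, 0.0, 0.0]]])

```text
time_s: 23.02
position: [0.5628, -0.1284, 0.0826]
tool_rot: [1.211, 1.209, -1.209]
ft_force: [0.9, 0.0, 0.1]
finger_gap: 0.0147
```

Request:
carry_out(motion=[[1, [0.0, -0.01, 0.0], [0.0, 0.0, 0.0]], [1, [0.0, -0.02, 0.0], [0.0, 0.0, 0.0]], [1, [0.0, -0.02, 0.0], [0.0, 0.0, 0.0]], [1, [0.0, -0.02, 0.0], [0.0, 0.0, 0.0]]])

```text
time_s: 23.52
position: [0.5624, -0.1284, 0.0828]
tool_rot: [1.212, 1.208, -1.208]
ft_force: [4.3, -0.4, -1.3]
finger_gap: 0.0151
```

Request:
carry_out(motion=[[1, [0.01, 0.0, 0.0], [0.0, 0.0, 0.0]], [1, [0.02, 0.0, 0.0], [0.0, 0.0, 0.0]], [1, [0.02, 0.0, 0.0], [0.0, 0.0, 0.0]], [1, [0.02, 0.0, 0.0], [0.0, 0.0, 0.0]]])

```text
time_s: 24.02
position: [0.5624, -0.1287, 0.0822]
tool_rot: [1.211, 1.208, -1.209]
ft_force: [5.6, 0.2, 1.9]
finger_gap: 0.0151
```

Request:
carry_out(motion=[[1, [0.01, -0.01, 0.0], [0.0, 0.0, 0.0]], [1, [0.01, -0.01, 0.0], [0.0, 0.0, 0.0]], [0.0, [0.01, 0.01, 0.0], [0.0, 0.0, 0.0]], [0.0, [0.01, 0.01, 0.0], [0.0, 0.0, 0.0]], [0.0, [0.01, 0.01, 0.0], [0.0, 0.0, 0.0]]])

```text
time_s: 24.65
position: [0.5602, -0.128, 0.0797]
tool_rot: [1.21, 1.213, -1.212]
ft_force: [0.9, 0.5, 0.4]
finger_gap: 0.0428
```

```bash
python3 - <<'E'
from plan import *
s=sense(); p=s["position"]; setcmd(p,R0(0.0))
psiF=-.25+np.pi/2; Fk=np.array([.6222,-.2522])
for ps in(psiF,psiF-np.pi): print("q6 approx",s["qpos"][0]-.15-ps)
psi=psiF-0
go([(p+[0,0,.12],R0(0.0),2)],-1,hold=1)
go([([.60,-.20,.23],R0(psi),None),([*Fk,.20],R0(psi),1)],-1,hold=2)
E
```

```text
q6 approx -1.8177417776898712
q6 approx 1.323850875899922
meas-cmd mm [0. 0. 0.] deg [ 0.1  0.1 -0.2] F [0.9 0.5 0.4] gap 42.8 t 24.65 q [-0.35  0.31  1.84  0.    1.   -0.35]
[[-1, [-1.2, 0.0, 0.0], [0.0, 0.0, 0.0]], [-1, [-2.4, 0.0, 0.0], [0.0, 0.0, 0.0]], [-1, [-2.4, 0.0, 0.0], [0.0, 0.0, 0.0]]]
meas-cmd mm [   0.    0. -120.] deg [ 0.1  0.1 -0.2] F [0.9 0.5 0.4] gap 42.8 t 24.65 q [-0.35  0.31  1.84  0.    1.   -0.35]
[[-1, [-0.08, 0.1, 0.18], [-1.18, 0.0, 0.0]], [-1, [-0.15, 0.2, 0.36], [-2.36, 0.0, 0.0]], [-1, [-0.23, 0.3, 0.54], [-3.55, 0.0, 0.0]], [-1, [-0.3, 0.4, 0.72], [-4.73, 0.0, 0.0]], [-1, [-0.38, 0.5, 0.9], [-5.91, 0.0, 0.0]]]
[[-1, [-0.07, -0.07, 0.19], [-1.18, 0.0, 0.0]], [-1, [-0.15, -0.13, 0.39], [-2.37, 0.0, 0.0]], [-1, [-0.23, -0.2, 0.58], [-3.55, 0.0, 0.0]], [-1, [0.37, -0.66, 1.62], [-3.55, 0.0, 0.0]], [-1, [0.37, -0.66, 1.62], [-3.55, 0.0, 0.0]]]
[[-1, [0.0, 0.0, 0.0], [0.0, 0.0, 0.0]]]
```

Request:
carry_out(motion=[[0, [-1.2, 0.0, 0.0], [0.0, 0.0, 0.0]], [-1, [-2.4, 0.0, 0.0], [0.0, 0.0, 0.0]], [-1, [-2.4, 0.0, 0.0], [0.0, 0.0, 0.0]]])

```text
time_s: 25.02
position: [0.5658, -0.13, 0.2077]
tool_rot: [1.213, 1.198, -1.204]
ft_force: [0.6, 1.0, 0.4]
finger_gap: 0.0768
```

Request:
carry_out(motion=[[-1, [-0.08, 0.1, 0.18], [-1.18, 0.0, 0.0]], [-1, [-0.15, 0.2, 0.36], [-2.36, 0.0, 0.0]], [-1, [-0.23, 0.3, 0.54], [-3.55, 0.0, 0.0]], [-1, [-0.3, 0.4, 0.72], [-4.73, 0.0, 0.0]], [-1, [-0.38, 0.5, 0.9], [-5.91, 0.0, 0.0]]])

```text
time_s: 25.65
position: [0.5857, -0.1735, 0.2179]
tool_rot: [0.581, 1.497, -0.58]
ft_force: [-0.7, -0.3, -0.1]
finger_gap: 0.0854
```

Request:
carry_out(motion=[[-1, [-0.07, -0.07, 0.19], [-1.18, 0.0, 0.0]], [-1, [-0.15, -0.13, 0.39], [-2.37, 0.0, 0.0]], [-1, [-0.23, -0.2, 0.58], [-3.55, 0.0, 0.0]], [-1, [0.37, -0.66, 1.62], [-3.55, 0.0, 0.0]], [-1, [0.37, -0.66, 1.62], [-3.55, 0.0, 0.0]]])

```text
time_s: 26.28
position: [0.6214, -0.2543, 0.1948]
tool_rot: [0.202, 1.572, -0.197]
ft_force: [-0.7, 0.3, -0.7]
finger_gap: 0.0853
```

Request:
carry_out(motion=[[-1, [0.0, 0.0, 0.0], [0.0, 0.0, 0.0]], [-1, [0.0, 0.0, 0.0], [0.0, 0.0, 0.0]]])

```text
time_s: 26.52
position: [0.6239, -0.2519, 0.2019]
tool_rot: [0.198, 1.562, -0.196]
ft_force: [0.2, -0.2, 1.0]
finger_gap: 0.0854
```

```bash
python3 - <<'E'
from run1 import *; from plan import sense,load
s_=sense(); print((s_["position"]*1e3).round(1),load()[0],s_["qpos"].round(2),s_["tool_rot"],load()[1].as_rotvec())
a=viewer.camera("top")[...,::-1].copy(); b=viewer.camera("side")[...,::-1].copy(); cv2.imwrite("pics/top6.png",a); cv2.imwrite("pics/side6.png",b)
z=lambda im,x,y,w,h,k:cv2.resize(im[y:y+h,x:x+w],None,fx=k,fy=k,interpolation=cv2.INTER_CUBIC)
cv2.imwrite("pics/v6.png",np.hstack([z(a,310,150,105,90,4),z(b,270,190,95,90,4)]))
E
```

```text
[ 623.9 -251.9  201.9] [ 0.62233992 -0.25217963  0.20020552] [-0.49  0.35  1.53  0.    1.27 -1.81] [ 0.19751305  1.56201797 -0.19570473] [ 0.1962032   1.56187661 -0.1962032 ]
```

View pics/v6.png

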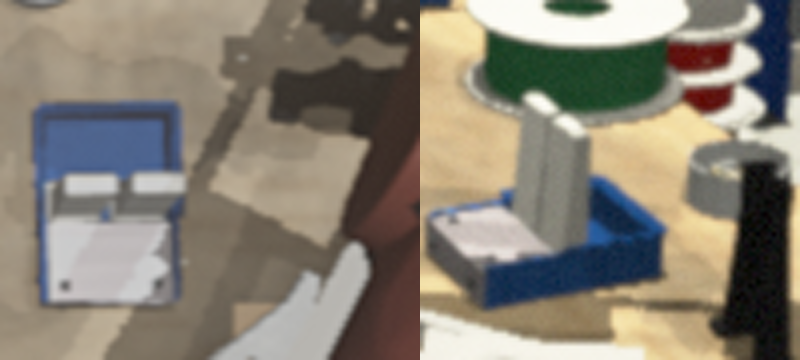

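Request:
carry_out(motion=[[-1, [0.6, -0.01, -0.03], [0.0, 0.0, 0.0]], [-1, [1.2, -0.01, -0.03], [0.0, 0.0, 0.0]], [-1, [1.8, -0.01, -0.03], [0.0, 0.0, 0.0]], [-1, [2.4, -0.01, -0.03], [0.0, 0.0, 0.0]], [-1, [2.4, -0.01, -0.03], [0.0, 0.0, 0.0]]])

```text
time_s: 27.25
position: [0.6202, -0.251, 0.0789]
tool_rot: [0.199, 1.568, -0.194]
ft_force: [-0.7, 0.9, 0.6]
finger_gap: 0.0855
```

Request:
carry_out(motion=[[-1, [0.0, 0.0, 0.0], [0.0, 0.0, 0.0]], [1, [0.0, 0.0, 0.0], [0.0, 0.0, 0.0]], [1, [0.0, 0.0, 0.0], [0.0, 0.0, 0.0]], [1, [0.0, 0.0, 0.0], [0.0, 0.0, 0.0]], [1, [0.0, 0.0, 0.0], [0.0, 0.0, 0.0]]])

```text
time_s: 27.88
position: [0.6232, -0.253, 0.0826]
tool_rot: [0.198, 1.561, -0.197]
ft_force: [-0.3, 0.8, 5.3]
finger_gap: 0.0377
```

```bash
python3 - <<'E'
from plan import *
setcmd([.6223,-.2525,.0816],Ro.from_rotvec(sense()["tool_rot"])); p,r=load(); R=R0(np.pi/2)
go([(p+[0,0,.115],r,3),([.5963,-.110,.1966],R,None),([.5963,-.110,.14],R,2)],1,hold=3)
E
```

```text
meas-cmd mm [ 0.9 -0.5  1. ] deg [ 0. -0. -0.] F [-0.3  0.8  5.3] gap 37.7 t 27.88 q [-0.49  0.48  1.59  0.    1.07 -1.81]
[[1, [-0.77, 0.0, 0.0], [0.0, 0.0, 0.0]], [1, [-1.53, 0.0, 0.0], [0.0, 0.0, 0.0]], [1, [-2.3, 0.0, 0.0], [0.0, 0.0, 0.0]], [1, [-2.3, 0.88, -0.4], [-0.6, 0.0, 0.0]], [1, [-2.3, 1.76, -0.81], [-1.2, 0.01, 0.0]]]
[[1, [0.0, 0.93, -0.25], [-0.6, 0.0, 0.0]], [1, [0.57, 0.93, -0.25], [-0.6, 0.0, 0.0]], [1, [1.13, 0.93, -0.25], [-0.6, 0.0, 0.0]], [1, [1.13, 0.93, -0.25], [-0.6, 0.0, 0.0]], [1, [1.13, 0.93, -0.25], [-0.6, 0.0, 0.0]]]
[[1, [0.0, 0.0, 0.0], [0.0, 0.0, 0.0]]]
```

Request:
carry_out(motion=[[1, [-0.77, 0.0, 0.0], [0.0, 0.0, 0.0]], [1, [-1.53, 0.0, 0.0], [0.0, 0.0, 0.0]], [1, [-2.3, 0.0, 0.0], [0.0, 0.0, 0.0]], [1, [-2.3, 0.88, -0.4], [-0.6, 0.0, 0.0]], [1, [-2.3, 1.76, -0.81], [-1.2, 0.01, 0.0]]])

```text
time_s: 28.5
position: [0.605, -0.1572, 0.1969]
tool_rot: [0.066, 1.571, -0.064]
ft_force: [0.9, 0.7, -0.7]
finger_gap: 0.0381
```

Request:
carry_out(motion=[[1, [0.0, 0.93, -0.25], [-0.6, 0.0, 0.0]], [1, [0.57, 0.93, -0.25], [-0.6, 0.0, 0.0]], [1, [1.13, 0.93, -0.25], [-0.6, 0.0, 0.0]], [1, [1.13, 0.93, -0.25], [-0.6, 0.0, 0.0]], [1, [1.13, 0.93, -0.25], [-0.6, 0.0, 0.0]]])

```text
time_s: 29.12
position: [0.5968, -0.1104, 0.1406]
tool_rot: [0.001, 1.572, 0.001]
ft_force: [-0.3, -0.0, 0.1]
finger_gap: 0.0379
```

Request:
carry_out(motion=[[1, [0.0, 0.0, 0.0], [0.0, 0.0, 0.0]], [1, [0.0, 0.0, 0.0], [0.0, 0.0, 0.0]]])

```text
time_s: 29.38
position: [0.5972, -0.1106, 0.1414]
tool_rot: [0.001, 1.57, 0.0]
ft_force: [0.9, -0.1, -0.1]
finger_gap: 0.0379
```

```bash
python3 - <<'E'
from run1 import *; from plan import sense
s_=sense(); P0=s_["position"]; print((P0*1e3).round(1),s_["ft_force"],s_["tool_rot"])
b=viewer.camera("side")[...,::-1].copy(); cv2.imwrite("pics/side7.png",b)
r=(285,190,60,65); x,y,w,h=r
V=b.max(2).astype(float)[y:y+h,x:x+w]; m=np.clip((75-V)/40+.5,0,1)
F3=FORK2
for dx in np.arange(-5,5.1,1):
    q=[P0[0]+dx/1e3,P0[1],0.,P0[2]-.0826]; a=sil("side",F3,q,r); e=np.abs(a-m); lo=int(proj("side",[[q[0],q[1],q[3]+.065]])[0,1])-y
    print(dx,[round(e[max(lo,0):lo+k].sum(),1) for k in(10,20,32)],a[lo:lo+20].sum().round(),m[lo:lo+20].sum().round())
q=[P0[0],P0[1],0.,P0[2]-.0826]; lo=int(proj("side",[[q[0],q[1],q[3]+.065]])[0,1])-y; a=sil("side",F3,q,r)
for k in range(0,30,4):
    print(y+lo+k,"img",V[lo+k,8:48].astype(int).tolist(),"model cols",x+np.where(a[lo+k]>.5)[0][[0,-1]])
E
```

```text
[ 597.2 -110.6  141.4] [ 0.88087235 -0.07717998 -0.14290516] [5.83182971e-04 1.57041994e+00 4.34825467e-04]
-5.0 [np.float64(166.5), np.float64(237.1), np.float64(318.5)] 342.0 447.0
-4.0 [np.float64(186.4), np.float64(242.8), np.float64(328.0)] 336.0 473.0
-3.0 [np.float64(185.8), np.float64(239.5), np.float64(320.6)] 336.0 473.0
-2.0 [np.float64(186.5), np.float64(240.1), np.float64(320.2)] 337.0 473.0
-1.0 [np.float64(186.3), np.float64(241.2), np.float64(321.6)] 337.0 473.0
0.0 [np.float64(186.5), np.float64(243.1), np.float64(323.9)] 338.0 473.0
1.0 [np.float64(186.9), np.float64(245.9), np.float64(327.9)] 338.0 473.0
2.0 [np.float64(187.2), np.float64(249.4), np.float64(332.0)] 338.0 473.0
3.0 [np.float64(189.8), np.float64(255.4), np.float64(339.7)] 339.0 473.0
4.0 [np.float64(190.6), np.float64(259.4), np.float64(344.3)] 340.0 473.0
5.0 [np.float64(192.7), np.float64(265.0), np.float64(352.0)] 340.0 473.0
205 img [65, 66, 67, 69, 69, 72, 66, 67, 67, 66, 65, 68, 65, 68, 65, 60, 40, 18, 6, 5, 14, 24, 18, 35, 66, 77, 74, 57, 49, 54, 58, 55, 63, 69, 63, 65, 63, 61, 59, 83] model 
[... 792 characters left out ...]
43, 243, 243, 244] model cols [307 324]
225 img [192, 174, 148, 138, 139, 142, 141, 139, 130, 133, 137, 138, 141, 141, 140, 137, 126, 124, 124, 108, 60, 49, 70, 58, 27, 23, 18, 16, 25, 16, 31, 108, 188, 229, 236, 237, 237, 239, 239, 239] model cols [303 325]
229 img [180, 158, 142, 141, 139, 141, 141, 131, 129, 134, 141, 139, 143, 141, 136, 127, 124, 121, 128, 156, 190, 202, 192, 153, 77, 23, 18, 21, 22, 27, 27, 69, 146, 207, 223, 224, 226, 229, 230, 232] model cols [306 325]
233 img [173, 148, 142, 140, 144, 142, 133, 119, 124, 136, 139, 141, 143, 137, 125, 121, 120, 122, 125, 139, 152, 152, 134, 117, 61, 18, 14, 20, 21, 24, 17, 24, 51, 97, 147, 191, 211, 214, 217, 214] model cols [313 327]
```

Request:
carry_out(motion=[[1, [0.2, 0.01, -0.03], [0.0, 0.0, 0.0]], [1, [0.4, 0.01, -0.03], [0.0, 0.0, 0.0]], [1, [0.4, 0.01, -0.03], [0.0, 0.0, 0.0]], [1, [0.4, 0.01, -0.03], [0.0, 0.0, 0.0]]])

```text
time_s: 29.92
position: [0.5947, -0.1095, 0.1196]
tool_rot: [0.001, 1.573, 0.001]
ft_force: [-0.3, 0.4, -0.1]
finger_gap: 0.0382
```

Request:
carry_out(motion=[[1, [0.1, 0.0, 0.0], [0.0, 0.0, 0.0]], [1, [0.2, 0.0, 0.0], [0.0, 0.0, 0.0]], [1, [0.2, 0.0, 0.0], [0.0, 0.0, 0.0]], [1, [0.2, 0.0, 0.0], [0.0, 0.0, 0.0]]])

```text
time_s: 30.42
position: [0.5948, -0.1096, 0.11]
tool_rot: [0.001, 1.573, 0.001]
ft_force: [-0.7, -1.2, 0.0]
finger_gap: 0.038
```

Request:
carry_out(motion=[[1, [0.08, 0.0, 0.01], [0.0, 0.0, 0.0]], [1, [0.16, 0.0, 0.01], [0.0, 0.0, 0.0]], [1, [0.24, 0.0, 0.01], [0.0, 0.0, 0.0]], [1, [0.24, 0.0, 0.01], [0.0, 0.0, 0.0]]])

```text
time_s: 30.92
position: [0.5948, -0.1094, 0.0973]
tool_rot: [0.001, 1.574, 0.002]
ft_force: [0.1, 0.1, -0.7]
finger_gap: 0.0381
```

Request:
carry_out(motion=[[1, [0.05, 0.0, 0.0], [0.0, 0.0, 0.0]], [1, [0.1, 0.0, 0.0], [0.0, 0.0, 0.0]], [1, [0.1, 0.0, 0.0], [0.0, 0.0, 0.0]], [1, [0.1, 0.0, 0.0], [0.0, 0.0, 0.0]]])

```text
time_s: 31.42
position: [0.5953, -0.1096, 0.093]
tool_rot: [0.001, 1.573, 0.001]
ft_force: [-0.3, -0.2, 0.2]
finger_gap: 0.038
```

Request:
carry_out(motion=[[1, [0.05, 0.0, 0.0], [0.0, 0.0, 0.0]], [1, [0.1, 0.0, 0.0], [0.0, 0.0, 0.0]], [1, [0.1, 0.0, 0.0], [0.0, 0.0, 0.0]], [1, [0.1, 0.0, 0.0], [0.0, 0.0, 0.0]]])

```text
time_s: 31.92
position: [0.5953, -0.1096, 0.088]
tool_rot: [0.001, 1.573, 0.001]
ft_force: [0.6, 0.2, 0.4]
finger_gap: 0.0378
```

Request:
carry_out(motion=[[1, [0.01, 0.0, 0.0], [0.0, 0.0, 0.0]], [1, [0.02, 0.0, 0.0], [0.0, 0.0, 0.0]], [1, [0.02, 0.0, 0.0], [0.0, 0.0, 0.0]]])

```text
time_s: 32.3
position: [0.5953, -0.1096, 0.087]
tool_rot: [0.001, 1.573, 0.001]
ft_force: [0.8, 0.1, 0.0]
finger_gap: 0.0379
```

Request:
carry_out(motion=[[1, [0.01, 0.0, 0.0], [0.0, 0.0, 0.0]], [1, [0.02, 0.0, 0.0], [0.0, 0.0, 0.0]], [1, [0.02, 0.0, 0.0], [0.0, 0.0, 0.0]]])

```text
time_s: 32.67
position: [0.5955, -0.1095, 0.0867]
tool_rot: [0.001, 1.572, 0.001]
ft_force: [-0.7, 0.1, 4.0]
finger_gap: 0.0382
```

Floor contact came at the expected height (TCP z 0.0867, Fz 4 N), so I release and back off.

Request:
carry_out(motion=[[0.0, [0.0, 0.0, 0.0], [0.0, 0.0, 0.0]], [-0.5, [0.0, 0.0, 0.0], [0.0, 0.0, 0.0]], [-0.5, [0.0, 0.0, 0.0], [0.0, 0.0, 0.0]], [-0.5, [0.0, 0.0, 0.0], [0.0, 0.0, 0.0]], [-0.5, [0.0, 0.0, 0.0], [0.0, 0.0, 0.0]]])

```text
time_s: 33.3
position: [0.5952, -0.1095, 0.0859]
tool_rot: [0.001, 1.573, 0.001]
ft_force: [0.0, 0.4, 0.3]
finger_gap: 0.064
```

Request:
carry_out(motion=[[-0.5, [-0.5, 0.0, 0.0], [0.0, 0.0, 0.0]], [-0.5, [-1.3, 0.0, 0.0], [0.0, 0.0, 0.0]], [-0.5, [-2.4, 0.0, 0.0], [0.0, 0.0, 0.0]], [-0.5, [-2.6, 1.0, 0.0], [0.0, 0.0, 0.0]], [-0.5, [-2.6, 2.2, 0.0], [0.0, 0.0, 0.0]]])

```text
time_s: 33.92
position: [0.5971, 0.0002, 0.219]
tool_rot: [0.003, 1.567, -0.002]
ft_force: [0.8, 0.8, -0.9]
finger_gap: 0.0641
```

Request:
carry_out(motion=[[-0.5, [0.0, 1.2, 0.0], [0.0, 0.0, 0.0]], [-0.5, [0.0, 2.4, 0.0], [0.0, 0.0, 0.0]], [-0.5, [0.0, 3.0, 0.0], [0.0, 0.0, 0.0]], [-0.5, [0.0, 3.0, 0.0], [0.0, 0.0, 0.0]], [-0.5, [0.0, 3.0, 0.0], [0.0, 0.0, 0.0]]])

```text
time_s: 34.55
position: [0.5954, 0.1496, 0.2162]
tool_rot: [0.0, 1.573, 0.001]
ft_force: [0.3, -0.6, 0.0]
finger_gap: 0.0637
```

```bash
python3 - <<'E'
from run1 import *; from plan import sense
s_=sense(); print(s_["position"],s_["finger_gap"],s_["ft_force"],s_["time_s"])
a=viewer.camera("top")[...,::-1].copy(); b=viewer.camera("side")[...,::-1].copy(); cv2.imwrite("pics/topF.png",a); cv2.imwrite("pics/sideF.png",b)
for n,im0,im1 in(("top",t,a),("side",s,b)):
    for k,X in dict(tin=(.0,)).items(): pass
for nm,(x,y,w,h) in dict(tin=(303,122,34,32),tape=(312,256,28,26),green2=(228,270,35,35),green1=(132,235,38,40)).items(): print(nm,np.abs(t[y:y+h,x:x+w].astype(int)-a[y:y+h,x:x+w]).mean().round(1))
z=lambda im,x,y,w,h,k:cv2.resize(im[y:y+h,x:x+w],None,fx=k,fy=k,interpolation=cv2.INTER_CUBIC)
cv2.imwrite("pics/vF.png",np.hstack([z(a,305,110,66,120,5),z(b,265,175,90,120,5)]))
E
```

```text
[0.59541839 0.14963538 0.21618769] 0.06374742961881706 [ 0.26226402 -0.55281441  0.03297218] 34.55
tin 22.5
tape 19.2
green2 50.8
green1 19.8
```

View pics/vF.png

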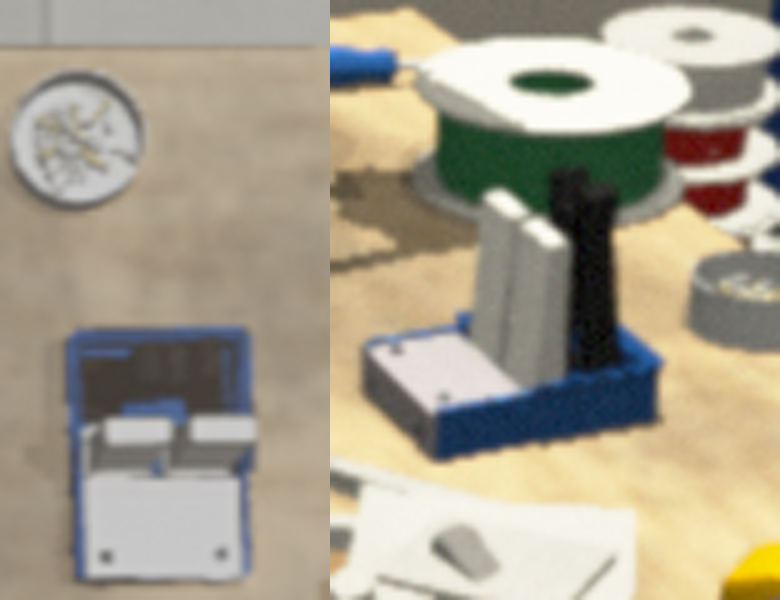

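The elbows stand at top crop (140,430) and (225,430) with their toes under the ledge. The fork stands crosswise behind them at (165,375), upright inside the tray. The tin and spool are in place and the gripper is clear, so I hand in.

```bash
python3 -c "
from cell import job; print(job.hand_in())"
```

```text
the job is handed in; nothing more can be done
None
```

The kit is packed and handed in after about 35 s of robot time. Both white elbows went in toe-first under the ledge and slid home against the wall (4–6 N contact force). The fork then went in last, crosswise in the gap behind them, set down on the tray floor at about 4 N.

**Last checks:** In the final top and side views all three parts stand upright in the tray, with the two elbows side by side and the fork behind them. The gripper was open, well clear and reading about zero force.

**Disagreements and gaps:**
- **Tray position:** the cameras put the tray 1–2 mm off from where contact showed it to be, so I used the contact values. The second elbow brushed the side wall at about 5 N and I shifted it 2 mm.
- **Untouched items:** my before-and-after pixel check on the tin, the tape and the green look-alikes did not come out clean (average differences of about 19–51 grey levels). I put that down to shadows and the parked arm but did not confirm it. By eye in the last views the spool and tin stand in place. The tape was not in that last crop, but the arm never went near it.

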